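# Take a spare phone screen off a barbed display hook

## Robot

A 7-joint arm with a two-finger parallel gripper is mounted at the origin on the work surface. World frame = base frame: x ahead of the robot, y to its left, z up, the work surface at z = 0. Lengths are in m, angles in rad, forces in N, time in s.
With the tool pointing down it reaches from about 0.425 to 0.825 m from the base axis. Payload 3.6 kg.
Tool frame: the origin (TCP) lies on the centre line of the jaws, within the pads' length; the fingertips stand 19 mm ahead of it and the grasp point (between the pads) is the TCP (arm.tips_ahead is the distance from the TCP to the fingertips, in m); z points along the fingers, y is the direction in which the jaws open and shut (so a half turn about z gives the same grasp; the last joint's range is limited). The gripper opens to 93 mm and grips with 3 to 60 N. Pads are 15 mm wide; open, the fingers measure 128 mm over their backs; the gripper's body (75 mm by 188 mm) begins 65 mm behind the grasp point.
Start: joints at [1.224, 0.615, -0.013, 1.423, 0.008, 1.103, -0.04], TCP at [0.204, -0.617, 0.238] pointing down, gripper open.
Joint ranges: [-3.12, 3.12], [-0.3, 2.06], [-1.34, 1.32], [0.26, 2.42], [-1.36, 4.5], [0.01, 1.98], [-2.84, 2.84]. Speed limits (rad/s): [2.79, 2.79, 3.14, 3.14, 3.14, 3.14, 3.14].

## Interface

Orientations are given as a unit quaternion [w, x, y, z].
In Python, from cell import arm, imaging, ticket gives the robot as it stands. The module is installed in compiled form; this text tells all that it offers.
- The arm moves only by the shell command python3 -m crank 'ROWS' [OPENING] [FORCE]. ROWS is text: rows parted by semicolons, each of 6 numbers parted by spaces: the shift along the tool's x, y, z in m, then the turn, a rotation vector about the tool's x, y, z in rad. In form: tx ty tz rx ry rz; .... A call has exactly 5 rows; each row shifts and turns the commanded pose from where the row before left it, along the tool's axes as they then stand; what a row does not reach is not made up. A row lasts 1/12 s, in which the tool goes at most 41.7 mm and 7.16 degrees, less where a joint would pass 70% of its speed; a pose out of reach is approached as far as the arm can. A call with a gripper value outside its range is refused whole. OPENING is the closure in counts, from 0 (fully open) to 255 (shut), set as the call begins (- or left out, the last holds). The fingers move at their own pace and stop on an object; FORCE is the grip in N (left out, the last holds). Time passes only in rows, so rows that do not move let the fingers close, or fill a call up. It gives the time, the measured TCP pose, the force and the opening at its end, in the units of the state.
- arm.get_obs(): the state, without advancing time (a new reading comes with each control period).
- imaging.get_image(name): name is "scene" or "side" or "wrist"; returns a dict with "frame" (480x640x3 uint8, blue, green, red), "intrinsics" (3x3 intrinsics, pixels), "D" ([k1, k2, p1, p2, k3] as OpenCV has them; the pictures are not rectified), "extrinsics" (4x4, takes a point from camera to world coordinates). Camera axes: x right, y down, z forward; pixel columns grow to the right and rows downward; lengths in m; the calibration is good to about 2 mm. A picture is of the moment at which its call begins. There is no depth.
- ticket.hand_in(): hands the job in, once; it reports no verdict.
The state is a dict: "clock": time; "joint_positions": joint angles; "qd": joint speeds; "joint_torque": joint torques, N m; "eef_pos": TCP position; "tcp_rot": TCP orientation; "wrist_force": force on the tool from outside, world axes, zero at the start; "torque": the same for the moment, N m; "grip_width": opening from 0.0 (shut) to 1.0 (fully open).
Only numpy, scipy, OpenCV 4.12 (cv2) and the standard library are available. Lean on these libraries where they do the work, as an engineer would, in place of code of your own. Each camera call takes 0.05 s, during which the arm holds its last target.

## Task

Take the spare phone screen in its yellow carrier off the barbed display hook, easing it over the barb gently so that neither is strained, and stand it upright, fully home in the slot of the wooden block. Leave it standing there on its own, and do not disturb the other things on the bench.

Things in the scene. Friction and masses are not known exactly. Their poses are not given: they have to be found in the camera images.
- stand: Display hook fixed to the bench. Steel foot 150 x 100 x 12 mm; origin on its underside where the blue upright (10 x 14 mm, to 195 mm high) is clamped in a slot; x: the way the hook points, z up. A round rod 8 mm thick, centre 190 mm high, runs level along +x to a bend, then rises. Springy: gives about 0.2 mm per N along x, 0.06 mm per N up or down. Over 12 N between carrier and hook fails the job.
- bend_nominal (a point): Nominal bend of the rod's centre line, 95 mm along x from the stand's origin, 190 mm high. The upright can be clamped up to 20 mm forward or back along x, which is NOT measured: the true bend, rising piece and tip lie up to 20 mm along x from these points and must be felt, e.g. by sliding the carrier gently forward until it meets the rising piece. Axes as stand.
- tip_nominal (a point): Nominal tip (same up to 20 mm error along x). The rising piece runs 32 mm from the bend, forward and up at 45 degrees, 8 mm thick. From the tip a red barb, 5 mm thick, turns back towards the upright on the upper side: its end is 14 mm behind the tip and 3 mm lower, 6.5 mm proud of the rod's upper surface; rod and barb together are 14.5 mm deep across the rising piece.
- screen_mid (a point): Centre (half-way up) of a phone screen in a rigid yellow hanging carrier: flat plate 8 mm thick (x), 204 mm tall (z), 0.1 to 0.2 kg. x normal to the plate (dark screen on +x), y across, z up. Lower 113 mm is 62 mm wide, then 48 mm wide up to 145 mm, then a tab. It hangs upright on the level rod, x along the hook's x, 36 to 52 mm from the stand's origin, window top resting on the rod.
- screen_window (a point): Centre of the carrier's window, 20 mm wide (y) and 20 mm high (z), 21 mm above screen_mid. Upright, it is too low to pass the barb: raise it, lean the tab back towards the upright by 30 to 50 degrees so that the window lies across the rising piece, then draw it off forward and up at 45 degrees with the window's lower edge touching or near the underside of the rising piece.
- screen_tab (a point): Middle of the grip patch on the carrier's tab, 80 mm above screen_mid: tab 32 mm wide (y), from 43 to 102 mm above screen_mid, to be gripped from above across its 8 mm thickness (x) with fingers clear of the hook.
- slot (a point): Centre of the floor of the slot in a wooden block fixed to the bench. Block 100 (x) x 110 (y) x 45 mm high; slot 12 mm wide (x), 76 mm long (y), 37 mm deep, floor 8 mm above the bench. z up. The carrier stands in it on its lower edge, screen facing either way. Over 40 N between carrier and block fails the job.
- basin: Bystander: white enamel basin with red rim, 124 mm across, 43 mm high, between hook and block; origin at the centre of its underside.
- meter: Bystander: orange multimeter, 75 x 130 x 42 mm, lying on the bench; origin at the centre of its underside.
- pump: Bystander: metal pump housing, 90 mm across, 89 mm high; origin at the centre of its underside.
- spool: Bystander: blue reel of solder, 48 mm across, 34 mm high; origin at the centre of its underside.
Things that resemble listed ones, but are neither listed nor needed, are in the scene too. Leave any pink or purple look-alike of the part that bears slot alone.

How it is judged:
By the outcome, as a careful person would: the job done as asked, in the order asked, and still so for the second after the job is handed in, with the robot touching nothing.
It also fails if it takes over 72 s, if anything falls off the work surface, if the arm or the gripper's body presses on something with over 40 N, if the wrist force passes 120 N, or if a joint passes its speed limit or range.

## Working session

There is one attempt and no reset: what is moved stays moved. The work goes in short steps, Python scripts to look and compute and a shell command to move; the robot and the scene stay as the last step left them, time stands still between calls to the robot, and variables do not carry over. Pictures are saved under pics/ and viewed, and the job is handed in when it is done.

```bash
ls; mkdir -p pics; python3 - <<'E'
from cell import arm, imaging
import cv2
print(arm.get_obs())
for n in ["scene","side","wrist"]:
    d=imaging.get_image(n); cv2.imwrite(f"pics/{n}0.png",d["frame"]); print(n,d["intrinsics"],d["D"],d["extrinsics"])
E
```

```text
pics
{'clock': 0.0, 'joint_positions': array([ 1.22450582,  0.61590417, -0.0126045 ,  1.42485449,  0.00811791,
        1.10339422, -0.04038108]), 'qd': array([-0.00058559,  0.00011988, -0.00011663,  0.00165369,  0.00072874,
        0.00081724,  0.00121552]), 'joint_torque': array([-8.93657602e-05, -4.58937836e+01,  2.08727801e-01, -1.65746427e+01,
       -6.11485611e-02,  2.04674253e-02,  2.51487681e-04]), 'eef_pos': array([ 0.20411013, -0.61635798,  0.23650563]), 'tcp_rot': array([-1.23389034e-03,  9.87236539e-01,  1.59255898e-01, -2.28352948e-04]), 'wrist_force': array([ 0.5273859 ,  0.94107801, -0.07783642]), 'torque': array([-0.01428062, -0.04716873, -0.00495151]), 'grip_width': 1.007588838248713}
scene [[468.32814182   0.         316.23723405]
 [  0.         468.32814182 233.61693358]
 [  0.           0.           1.        ]] [0.03967607 0.         0.         0.         0.        ] [[-0.35210537  0.57546795 -0.73814527  1.22792797]
 [ 0.9357207   0.23428017 -0.26370359  0.22901816]
 [ 0.02117984 -0.78354926 -0.62096858  0.7384895 ]
 [ 0.          0.          0.          1.        ]]
side [[563.71913428   0.         313.26954199]
 [  0.         563.71913428 237.76858686]
 [  0.           0.           1.        ]] [0.05089183 0.         0.         0.         0.        ] [[-0.9813817  -0.12923039  0.14208965  0.34140516]
 [-0.19201738  0.6770548  -0.7104408   0.87473315]
 [-0.00439193 -0.72449728 -0.68926367  1.04923694]
 [ 0.          0.          0.          1.        ]]
wrist [[362.72074087   0.         321.43946431]
 [  0.         362.72074087 229.4168204 ]
 [  0.           0.           1.        ]] [-0.0447531  0.         0.         0.         0.       ] [[ 0.31381449 -0.91063433 -0.26882258  0.27888723]
 [-0.94948036 -0.30178964 -0.08608166 -0.59148549]
 [-0.00273895  0.28225543 -0.95933538  0.38375688]
 [ 0.          0.          0.          1.        ]]
```

View pics/scene0.png

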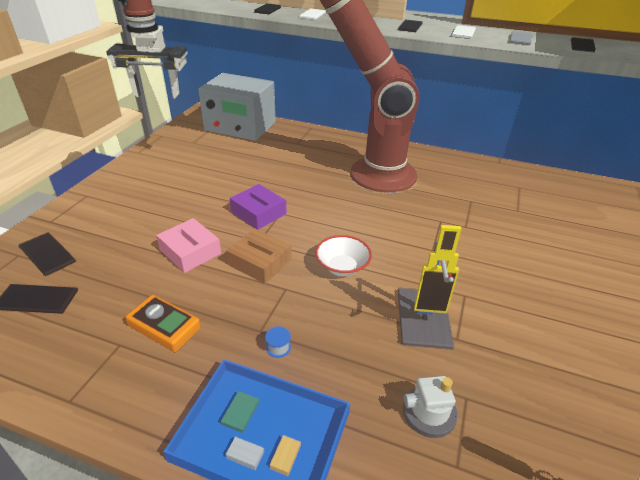

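View pics/side0.png

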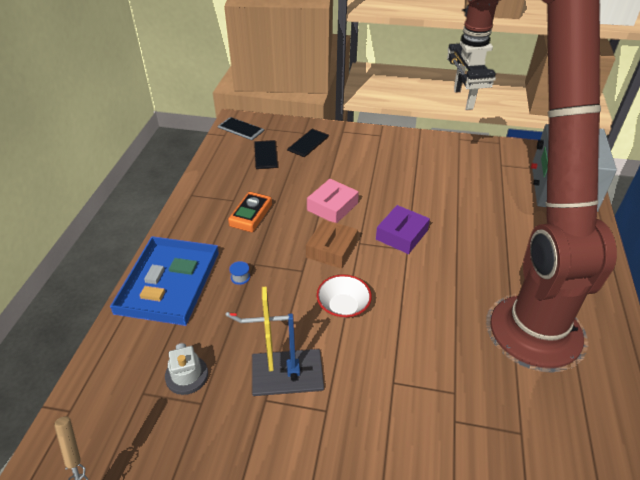

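View pics/wrist0.png

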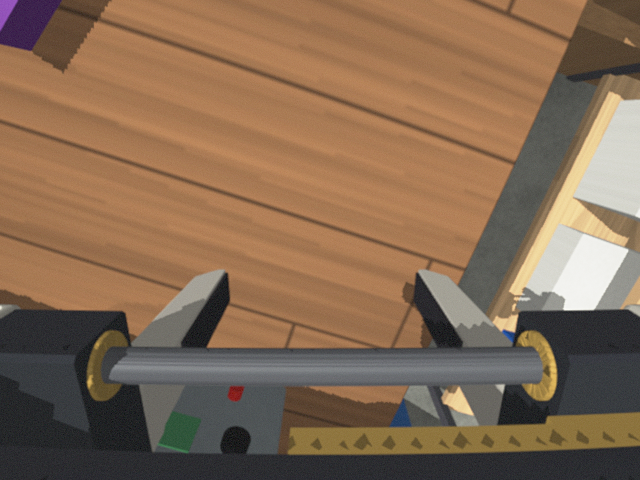

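```bash
python3 - <<'E'
import cv2
a=cv2.imread('pics/scene0.png')[215:355,380:480]; cv2.imwrite('pics/s_hook.png',cv2.resize(a,None,fx=4.2,fy=4.2,interpolation=cv2.INTER_CUBIC))
a=cv2.imread('pics/side0.png')[275:405,215:335]; cv2.imwrite('pics/d_hook.png',cv2.resize(a,None,fx=4.5,fy=4.5,interpolation=cv2.INTER_CUBIC))
a=cv2.imread('pics/scene0.png')[220:285,215:300]; b=cv2.imread('pics/side0.png')[215:270,297:367]
cv2.imwrite('pics/s_blk.png',cv2.resize(a,None,fx=8,fy=8,interpolation=cv2.INTER_CUBIC))
cv2.imwrite('pics/d_blk.png',cv2.resize(b,None,fx=10,fy=10,interpolation=cv2.INTER_CUBIC))
E
```

```text
(no output)
```

View pics/s_hook.png

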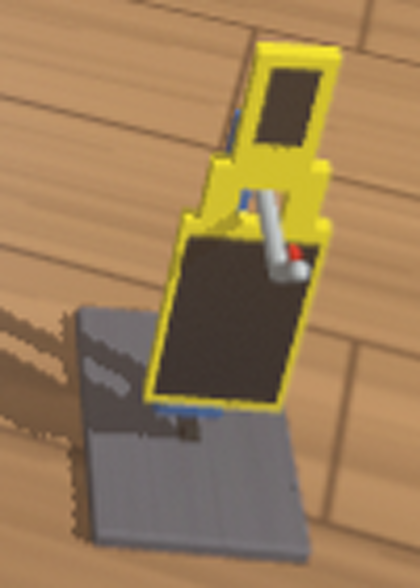

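View pics/d_hook.png

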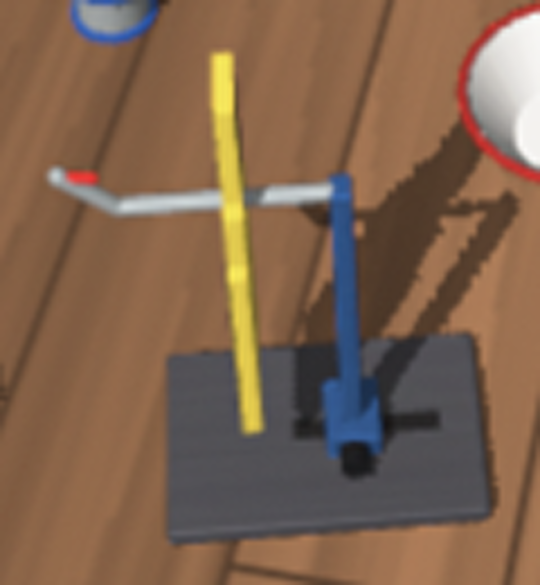

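View pics/s_blk.png

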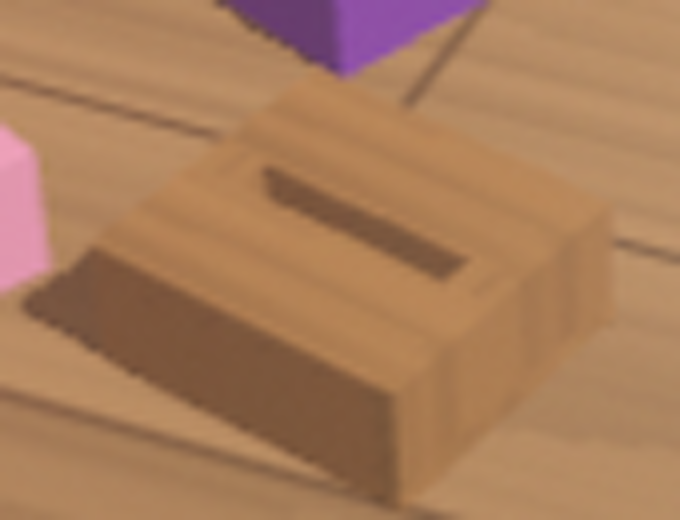

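View pics/d_blk.png

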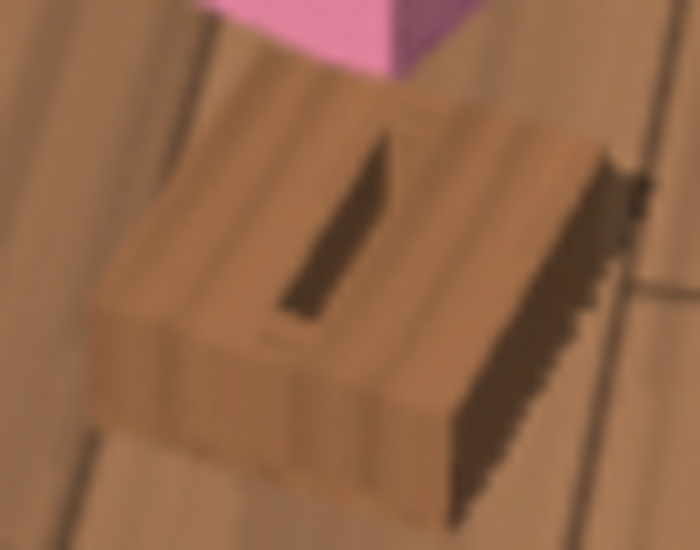

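```bash
cat > h.py <<'E'
import numpy as np, cv2, pickle
from scipy.spatial.transform import Rotation as R
def cams():
    from cell import imaging
    return {n:imaging.get_image(n) for n in ["scene","side"]}
try: C=pickle.load(open('c.pkl','rb'))
except Exception:
    C={n:{k:np.array(v[k]) for k in ("intrinsics","D","extrinsics")} for n,v in cams().items()}; pickle.dump(C,open('c.pkl','wb'))
def ray(n,uv):
    c=C[n]; p=cv2.undistortPoints(np.array([[uv]],float),c["intrinsics"],c["D"])[0,0]
    E=c["extrinsics"]; return E[:3,3],E[:3,:3]@np.array([p[0],p[1],1])
def atz(n,uv,z):
    o,d=ray(n,uv); return o+d*(z-o[2])/d[2]
def tri(a,b):
    o1,d1=ray("scene",a); o2,d2=ray("side",b)
    A=np.stack([d1,-d2],1); s=np.linalg.lstsq(A,o2-o1,rcond=None)[0]
    p,q=o1+d1*s[0],o2+d2*s[1]; return (p+q)/2,np.linalg.norm(p-q)
def proj(n,P):
    c=C[n];E=np.linalg.inv(c["extrinsics"]);return cv2.projectPoints(np.atleast_2d(np.array(P,float)),cv2.Rodrigues(E[:3,:3])[0],E[:3,3],c["intrinsics"],c["D"])[0][:,0]
def q2m(q): return R.from_quat([q[1],q[2],q[3],q[0]]).as_matrix()
E
python3 - <<'E'
from h import *
np.set_printoptions(precision=4,suppress=True)
def cr(x,y,f,o): return ((x+.5)/f-.5+o[0],(y+.5)/f-.5+o[1])
S=lambda x,y:cr(x,y,4.2,(380,215)); D=lambda x,y:cr(x,y,4.5,(215,275))
for p in [(80,308),(95,541),(308,550)]: print('foot sc',atz('scene',S(*p),.012))
for p in [(167,355),(472,333),(490,512),(172,530)]: print('foot sd',atz('side',D(*p),.012))
print('slot ends',atz('side',D(295,427),.012),atz('side',D(438,417),.012))
print('tip',tri(S(290,270),D(56,175)))
print('bend',tri(S(276,268),D(118,208)))
print('carrier top mid',tri(S(300,45),D(222,55)))
print('carrier top mid',tri(S(298,53),D(222,55)))
print('carrier bottom mid',tri(S(213,405),D(252,432)))
B=lambda x,y:cr(x,y,8,(215,220)); G=lambda x,y:cr(x,y,10,(297,215))
for p in [(95,248),(318,72),(612,212),(395,400)]: print('blk sc',atz('scene',B(*p),.045))
for p in [(92,300),(450,412),(607,155)]: print('blk sd',atz('side',G(*p),.045))
for p in [(265,167),(280,202),(468,260),(445,280)]: print('slot sc',atz('scene',B(*p),.045))
for p in [(387,132),(388,200),(315,320),(280,302)]: print('slot sd',atz('side',G(*p),.045))
E
```

```text
foot sc [0.4754 0.155  0.012 ]
foot sc [0.6213 0.1948 0.012 ]
foot sc [0.5899 0.2867 0.012 ]
foot sd [0.6171 0.1921 0.012 ]
foot sd [0.4735 0.1516 0.012 ]
foot sd [0.4471 0.2473 0.012 ]
foot sd [0.5889 0.2839 0.012 ]
slot ends [0.5463 0.22   0.012 ] [0.4806 0.2018 0.012 ]
tip (array([0.6334, 0.2464, 0.2133]), np.float64(0.000487418576749483))
bend (array([0.6098, 0.2418, 0.1914]), np.float64(0.0009312369383044299))
carrier top mid (array([0.5659, 0.2259, 0.2738]), np.float64(0.00959275789920744))
carrier top mid (array([0.5669, 0.2251, 0.2714]), np.float64(0.011708914979212703))
carrier bottom mid (array([0.5558, 0.2378, 0.0444]), np.float64(0.016918434260658418))
blk sc [ 0.538  -0.2321  0.045 ]
blk sc [ 0.4414 -0.2104  0.045 ]
blk sc [ 0.4686 -0.103   0.045 ]
blk sc [ 0.5636 -0.1263  0.045 ]
blk sd [ 0.5625 -0.1321  0.045 ]
blk sd [ 0.4665 -0.1096  0.045 ]
blk sd [ 0.4409 -0.2108  0.045 ]
slot sc [ 0.4877 -0.2044  0.045 ]
slot sc [ 0.5003 -0.1931  0.045 ]
slot sc [ 0.5034 -0.1324  0.045 ]
slot sc [ 0.5136 -0.1348  0.045 ]
slot sd [ 0.4989 -0.2088  0.045 ]
slot sd [ 0.4944 -0.183   0.045 ]
slot sd [ 0.5053 -0.1356  0.045 ]
slot sd [ 0.5152 -0.1404  0.045 ]
```

```bash
cat >> h.py <<'E'
def plan(pos,yaw_y,n,lean=0.0,frm=None,pitchaxis=None):
    """target: tool y horizontally at yaw_y deg (lean=0: tool down); lean deg: tool z swings toward +y dir"""
    from cell import arm
    o=arm.get_obs(); p=np.array(o["eef_pos"]); M=q2m(o["tcp_rot"])
    T=tgt(yaw_y,lean)
    rv=R.from_matrix(M.T@T).as_rotvec()
    step=rv/n; out=[]; dp=(np.array(pos)-p)/n; m=M.copy()
    for i in range(n):
        t=m.T@dp; out.append(np.r_[t,step]); m=m@R.from_rotvec(step).as_matrix()
    for i,r in enumerate(out):
        print(' '.join(f'{v:.4f}' for v in r)+(';' if (i+1)%5 else '\n'))
    print('mm/row',np.linalg.norm(dp)*1e3,'deg/row',np.degrees(np.linalg.norm(step)))
def tgt(yaw_y,lean=0.0):
    a=np.radians(yaw_y); h=np.array([np.cos(a),np.sin(a),0]); up=np.array([0,0,1.])
    L=np.radians(lean); z=-up*np.cos(L)+h*np.sin(L); y=h*np.cos(L)+up*np.sin(L)
    return np.stack([np.cross(y,z),y,z],1)
def st():
    from cell import arm
    o=arm.get_obs(); np.set_printoptions(precision=4,suppress=True)
    M=q2m(o["tcp_rot"]); y=M[:,1]; z=M[:,2]
    print('t',round(o['clock'],2),'p',o['eef_pos'],'F',o['wrist_force'],'T',o['torque'],'g',round(o['grip_width'],3))
    print('yaw_y',np.degrees(np.arctan2(y[1],y[0])),'lean',np.degrees(np.arctan2(z@np.array([y[0],y[1],0])/np.hypot(y[0],y[1]),-z[2])),'q',o['joint_positions'])
E
python3 - <<'E'
from h import *
st(); plan([.50,-.17,.34],-14.2,15)
E
```

```text
t 0.25 p [ 0.2042 -0.6167  0.2371] F [-0.1261  0.3629 -0.3168] T [ 0.0019  0.032  -0.0218] g 0.999
yaw_y -71.6758028288753 lean -0.07144456877602895 q [ 1.2245  0.6154 -0.0126  1.4241  0.0081  1.1034 -0.0404]
0.0281 -0.0221 -0.0068 -0.0001 -0.0000 -0.0669;
0.0295 -0.0202 -0.0068 -0.0001 -0.0000 -0.0669;
0.0308 -0.0181 -0.0068 -0.0001 -0.0000 -0.0669;
0.0319 -0.0160 -0.0068 -0.0001 -0.0000 -0.0669;
0.0329 -0.0139 -0.0068 -0.0001 -0.0000 -0.0669

0.0338 -0.0116 -0.0068 -0.0001 -0.0000 -0.0669;
0.0345 -0.0094 -0.0068 -0.0001 -0.0000 -0.0669;
0.0350 -0.0070 -0.0068 -0.0001 -0.0000 -0.0669;
0.0354 -0.0047 -0.0069 -0.0001 -0.0000 -0.0669;
0.0356 -0.0023 -0.0069 -0.0001 -0.0000 -0.0669

0.0357 0.0001 -0.0069 -0.0001 -0.0000 -0.0669;
0.0356 0.0025 -0.0069 -0.0001 -0.0000 -0.0669;
0.0354 0.0049 -0.0069 -0.0001 -0.0000 -0.0669;
0.0350 0.0072 -0.0069 -0.0001 -0.0000 -0.0669;
0.0344 0.0095 -0.0069 -0.0001 -0.0000 -0.0669

mm/row 36.36889422158982 deg/row 3.8317229267905213
```

```bash
python3 -m crank '0.028 -0.022 -0.007 0 0 -0.067; 0.030 -0.020 -0.007 0 0 -0.067; 0.031 -0.018 -0.007 0 0 -0.067; 0.032 -0.016 -0.007 0 0 -0.067; 0.033 -0.014 -0.007 0 0 -0.067' 0
python3 -m crank '0.034 -0.012 -0.007 0 0 -0.067; 0.0345 -0.009 -0.007 0 0 -0.067; 0.035 -0.007 -0.007 0 0 -0.067; 0.035 -0.005 -0.007 0 0 -0.067; 0.0355 -0.002 -0.007 0 0 -0.067'
python3 -m crank '0.0355 0 -0.007 0 0 -0.067; 0.0355 0.0025 -0.007 0 0 -0.067; 0.035 0.005 -0.007 0 0 -0.067; 0.035 0.007 -0.007 0 0 -0.067; 0.034 0.0095 -0.007 0 0 -0.067'
python3 - <<'E'
from h import *
from cell import imaging
d=imaging.get_image('wrist'); cv2.imwrite('pics/w1.png',d['frame'])
pickle.dump({k:np.array(d[k]) for k in ("intrinsics","D","extrinsics")},open('w1.pkl','wb'))
st(); plan([.5356,.2195,.35],15.4,10)
E
```

```text
clock: 0.67
eef_pos: [0.3044, -0.4664, 0.2729]
tcp_rot: [-0.0, 0.946, 0.323, 0.0]
wrist_force: [-0.3, -0.3, -0.1]
grip_width: 1.002
clock: 1.08
eef_pos: [0.4025, -0.3176, 0.3081]
tcp_rot: [0.0, 0.879, 0.476, -0.0]
wrist_force: [0.3, 0.1, 0.3]
grip_width: 1.0
clock: 1.5
eef_pos: [0.5003, -0.1696, 0.3432]
tcp_rot: [0.0, 0.788, 0.616, -0.0]
wrist_force: [-0.0, 0.4, -0.7]
grip_width: 0.999
t 1.55 p [ 0.5052 -0.1605  0.3448] F [2.7869 5.0258 1.1057] T [ 0.3627 -0.3024 -0.0064] g 0.998
yaw_y -13.042085249709157 lean 0.328700750575701 q [ 0.546   0.3548 -0.3956  1.5898  0.1348  1.2191 -0.1007]
0.0377 -0.0056 -0.0002 0.0008 -0.0006 -0.0496;
0.0379 -0.0037 -0.0003 0.0008 -0.0006 -0.0496;
0.0381 -0.0018 -0.0003 0.0008 -0.0006 -0.0496;
0.0381 0.0000 -0.0003 0.0008 -0.0006 -0.0496;
0.0381 0.0019 -0.0003 0.0008 -0.0006 -0.0496

0.0379 0.0038 -0.0004 0.0008 -0.0006 -0.0496;
0.0377 0.0057 -0.0004 0.0008 -0.0006 -0.0496;
0.0374 0.0076 -0.0004 0.0008 -0.0006 -0.0496;
0.0369 0.0094 -0.0005 0.0008 -0.0006 -0.0496;
0.0364 0.0112 -0.0005 0.0008 -0.0006 -0.0496

mm/row 38.12562611609642 deg/row 2.8446304557219073
```

View pics/w1.png

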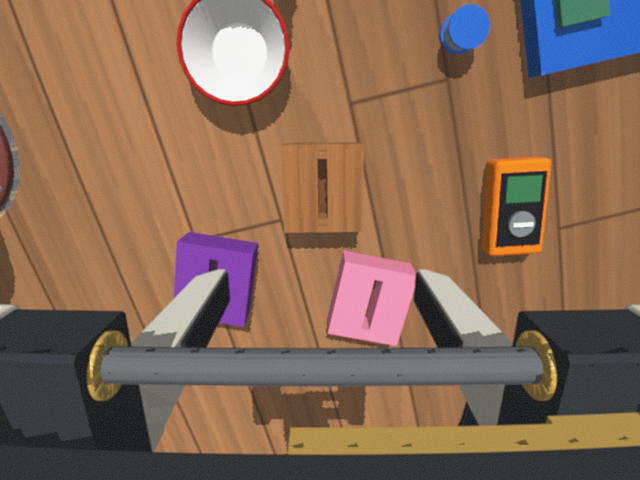

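```bash
python3 -m crank '0 0 0 0 0 0;0 0 0 0 0 0;0 0 0 0 0 0;0 0 0 0 0 0;0 0 0 0 0 0'
python3 - <<'E'
from h import *
from cell import imaging
d=imaging.get_image('wrist'); cv2.imwrite('pics/w2.png',d['frame'])
pickle.dump({k:np.array(d[k]) for k in ("intrinsics","D","extrinsics")},open('w1.pkl','wb'))
a=d['frame'][120:280,240:420]; cv2.imwrite('pics/w2c.png',cv2.resize(a,None,fx=4,fy=4,interpolation=cv2.INTER_CUBIC))
st(); plan([.5356,.2195,.35],15.4,10)
E
```

```text
clock: 1.97
eef_pos: [0.499, -0.1726, 0.3424]
tcp_rot: [-0.0, 0.789, 0.614, -0.0]
wrist_force: [-0.6, -0.6, 1.0]
grip_width: 1.001
t 2.02 p [ 0.4991 -0.1724  0.3425] F [-0.3825 -0.3943 -0.645 ] T [-0.0419 -0.1141 -0.0272] g 1.002
yaw_y -14.2447228475873 lean -0.03368816322036421 q [ 0.5566  0.3543 -0.3817  1.5954  0.1385  1.2193 -0.1001]
0.0389 -0.0061 -0.0008 -0.0001 0.0000 -0.0517;
0.0391 -0.0041 -0.0008 -0.0001 0.0000 -0.0517;
0.0393 -0.0021 -0.0008 -0.0001 0.0000 -0.0517;
0.0394 -0.0000 -0.0008 -0.0001 0.0000 -0.0517;
0.0393 0.0020 -0.0008 -0.0001 0.0000 -0.0517

0.0391 0.0040 -0.0008 -0.0001 0.0000 -0.0517;
0.0389 0.0061 -0.0008 -0.0001 0.0000 -0.0517;
0.0385 0.0081 -0.0008 -0.0001 0.0000 -0.0517;
0.0381 0.0100 -0.0008 -0.0001 0.0000 -0.0517;
0.0375 0.0120 -0.0008 -0.0001 0.0000 -0.0517

mm/row 39.364854444578086 deg/row 2.9644743468725983
```

View pics/w2c.png

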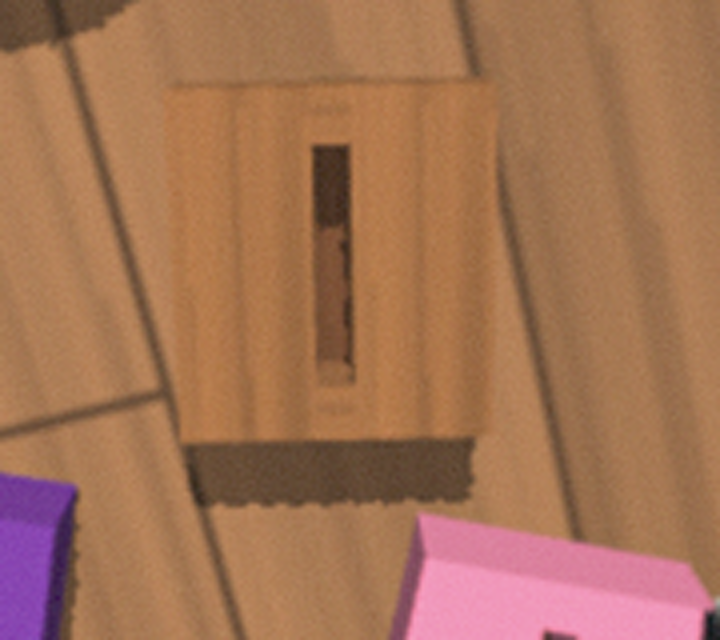

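```bash
python3 - <<'E'
from h import *
C['w']=pickle.load(open('w1.pkl','rb'))
np.set_printoptions(precision=4,suppress=True)
W=lambda x,y:((x+.5)/4-.5+240,(y+.5)/4-.5+120)
P=[atz('w',W(*p),.045) for p in [(313,146),(350,146),(354,384),(317,384)]]
print(np.array(P),np.mean(P,0)); a=(P[0]+P[1]-P[2]-P[3]); print(np.degrees(np.arctan2(a[1],a[0])),np.linalg.norm(a)/2)
P=[atz('w',W(*p),.045) for p in [(168,86),(492,80),(488,436),(182,440)]]
print(np.array(P),np.mean(P,0)); a=(P[0]+P[1]-P[2]-P[3]);print(np.degrees(np.arctan2(a[1],a[0])),np.linalg.norm(a)/2)
D=lambda x,y:((x+.5)/4.5-.5+215,(y+.5)/4.5-.5+275)
h=np.array([.9641,.2656,0]);l=np.array([-.2656,.9641,0])
for nm,p,z in [('top',(222,53),.265),('bot',(253,428),.061),('shoulder',(237,268),.174),('uprightTop',(340,182),.195),('bend',(118,208),.19),('tip',(56,175),.2126),('upr base',(352,410),.02)]:
    q=atz('side',D(*p),z); print(nm,q,q@h,q@l)
E
python3 -m crank '0.039 -0.006 -0.001 0 0 -0.052; 0.039 -0.004 -0.001 0 0 -0.052; 0.039 -0.002 -0.001 0 0 -0.052; 0.0395 0 -0.001 0 0 -0.052; 0.0395 0.002 -0.001 0 0 -0.052'
```

```text
[[ 0.5043 -0.1321  0.045 ]
 [ 0.5152 -0.1348  0.045 ]
 [ 0.4984 -0.207   0.045 ]
 [ 0.487  -0.2042  0.045 ]] [ 0.5012 -0.1695  0.045 ]
76.71244086969298 0.07412553425983415
[[ 0.4668 -0.1042  0.045 ]
 [ 0.561  -0.1264  0.045 ]
 [ 0.5357 -0.2342  0.045 ]
 [ 0.4406 -0.2114  0.045 ]] [ 0.501 -0.169  0.045]
76.55130306385087 0.11054054002170395
top [0.5677 0.2116 0.265 ] 0.603479874307843 0.05323029446275102
bot [0.5552 0.255  0.061 ] 0.6029661524861396 0.09843234795199152
shoulder [0.5568 0.2508 0.174 ] 0.6034097414802551 0.09394376278367685
uprightTop [0.5197 0.2139 0.195 ] 0.5578847125935338 0.0681606437973793
bend [0.6104 0.2413 0.19  ] 0.6525626000593145 0.07053945572612016
tip [0.6337 0.2461 0.2126] 0.6763516780817311 0.06895086817044543
upr base [0.5203 0.2109 0.02  ] 0.5576800393783521 0.06513527522750329
clock: 2.43
eef_pos: [0.5175, 0.0257, 0.3479]
tcp_rot: [0.0, 0.702, 0.712, 0.0]
wrist_force: [1.0, -0.2, 0.6]
grip_width: 1.0
```

```bash
python3 - <<'E'
from h import *
st(); plan([.5628,.2277,.33],15.4,5)
E
```

```text
t 2.43 p [0.5175 0.0257 0.3479] F [ 1.0191 -0.2007  0.6455] T [-0.0148 -0.129  -0.0051] g 1.0
yaw_y 0.8300978086116021 lean 0.02314760058487397 q [ 0.2635  0.3472 -0.506   1.6087  0.1763  1.231  -0.2616]
0.0403 0.0097 0.0036 0.0001 0.0001 -0.0509;
0.0397 0.0117 0.0036 0.0001 0.0001 -0.0509;
0.0391 0.0137 0.0036 0.0001 0.0001 -0.0509;
0.0383 0.0157 0.0036 0.0001 0.0001 -0.0509;
0.0375 0.0176 0.0036 0.0001 0.0001 -0.0509

mm/row 41.5608065652434 deg/row 2.913988108639989
```

```bash
python3 -m crank '0.040 0.0097 0 0 0 -0.051; 0.0395 0.0117 0 0 0 -0.051; 0.039 0.0137 0 0 0 -0.051; 0.038 0.0157 0 0 0 -0.051; 0.037 0.0176 0 0 0 -0.051' 140
python3 -m crank '0 0 0 0 0 0;0 0 0 0 0 0;0 0 0 0 0 0;0 0 0 0 0 0;0 0 0 0 0 0' 
python3 - <<'E'
from h import *
from cell import imaging
for n in ['wrist','scene','side']:
  d=imaging.get_image(n); cv2.imwrite(f'pics/{n}3.png',d['frame'])
  if n=='wrist': pickle.dump({k:np.array(d[k]) for k in ("intrinsics","D","extrinsics")},open('w3.pkl','wb'))
st(); plan([.5628,.2277,.243],15.4,5)
E
```

```text
clock: 2.85
eef_pos: [0.5638, 0.2264, 0.3477]
tcp_rot: [0.0, 0.606, 0.796, -0.0]
wrist_force: [1.5, -0.5, 0.1]
grip_width: 0.69
clock: 3.27
eef_pos: [0.5638, 0.2231, 0.3479]
tcp_rot: [0.001, 0.607, 0.794, -0.0]
wrist_force: [-0.0, 0.6, 0.6]
grip_width: 0.454
t 3.42 p [0.5636 0.2241 0.348 ] F [-0.4525 -0.718   0.345 ] T [-0.0438 -0.0948 -0.0146] g 0.452
yaw_y 15.284204307331896 lean 0.025607772864756254 q [-0.0804  0.5161 -0.5764  1.3633  0.2805  1.3429 -0.3932]
0.0008 0.0000 0.0210 0.0001 0.0001 -0.0004;
0.0007 0.0000 0.0210 0.0001 0.0001 -0.0004;
0.0007 0.0000 0.0210 0.0001 0.0001 -0.0004;
0.0007 0.0000 0.0210 0.0001 0.0001 -0.0004;
0.0007 0.0000 0.0210 0.0001 0.0001 -0.0004

mm/row 21.01896883692597 deg/row 0.024730591705665928
```

View pics/wrist3.png

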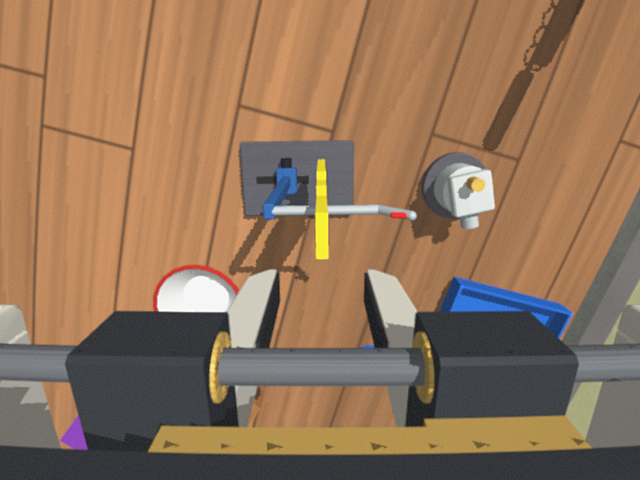

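View pics/side3.png

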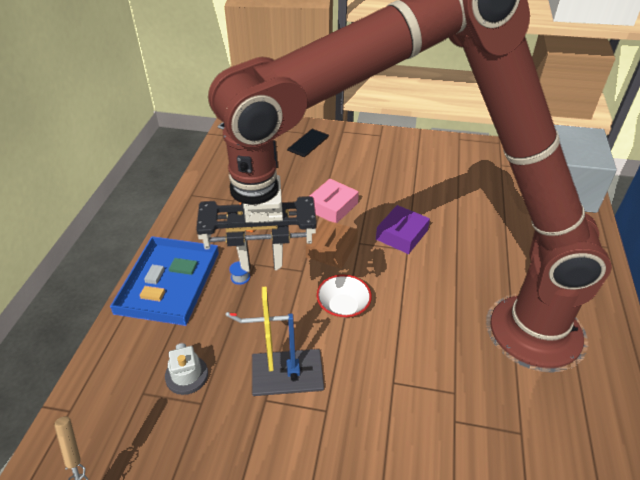

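```bash
python3 - <<'E'
from h import *
a=cv2.imread('pics/wrist3.png')[140:270,230:430]; cv2.imwrite('pics/w3c.png',cv2.resize(a,None,fx=4,fy=4,interpolation=cv2.INTER_CUBIC))
C['w']=pickle.load(open('w3.pkl','rb'))
h=np.array([.9641,.2656,0]);l=np.array([-.2656,.9641,0])
for al,la,z in [(.603,.07,.265),(.603,.054,.265),(.603,.086,.265),(.607,.07,.265),(.6525,.07,.19),(.676,.07,.2126)]:
    print(al,la,z,(proj('w',al*h+la*l+[0,0,z])[0]-[230,140]+.5)*4-.5)
E
```

```text
0.603 0.07 0.265 [367.57625291 398.02136155]
0.603 0.054 0.265 [367.97875169 487.69095042]
0.603 0.086 0.265 [367.15813777 304.88434452]
0.607 0.07 0.265 [391.58949778 397.91973058]
0.6525 0.07 0.19 [596.16990143 289.9559145 ]
0.676 0.07 0.2126 [729.31069626 316.16182836]
```

View pics/w3c.png

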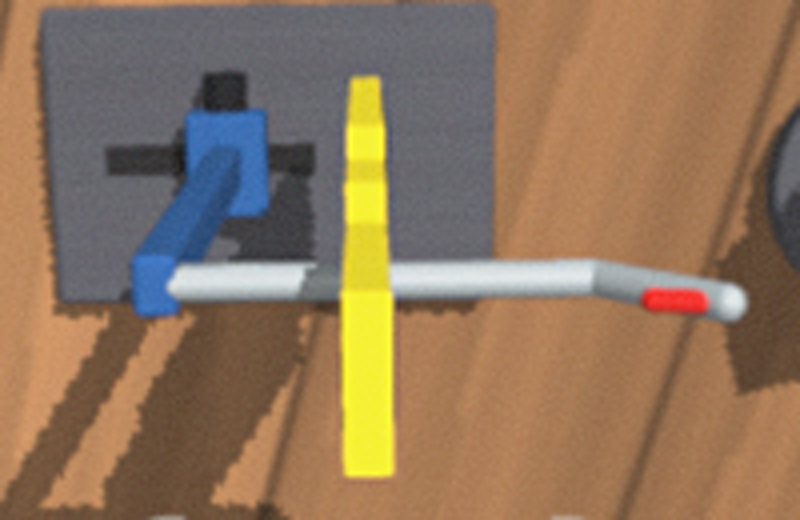

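```bash
python3 -m crank '0.002 0 0.021 0 0 0; 0.002 0 0.021 0 0 0; 0.001 0 0.021 0 0 0; 0 0 0.021 0 0 0; 0 0 0.021 0 0 0' 140
python3 -m crank '0 0 0 0 0 0;0 0 0 0 0 0;0 0 0 0 0 0;0 0 0 0 0 0;0 0 0 0 0 0' 
python3 - <<'E'
from h import *
st(); plan([.5624,.2291,.243],15.4,5)
from cell import imaging
for n in ['scene','side']:
  d=imaging.get_image(n); cv2.imwrite(f'pics/{n}4.png',d['frame'])
a=cv2.imread('pics/side4.png')[180:410,170:350]; b=cv2.imread('pics/scene4.png')[160:350,340:500]
cv2.imwrite('pics/4.png',np.hstack([cv2.resize(a,(400,511)),cv2.resize(b,(400,511))]))
E
```

```text
clock: 3.83
eef_pos: [0.5621, 0.2297, 0.2421]
tcp_rot: [0.0, 0.606, 0.795, 0.0]
wrist_force: [-0.5, 0.5, -0.1]
grip_width: 0.452
clock: 4.25
eef_pos: [0.5626, 0.2308, 0.2443]
tcp_rot: [0.001, 0.606, 0.795, 0.001]
wrist_force: [-0.2, 0.0, -0.1]
grip_width: 0.451
t 4.25 p [0.5626 0.2308 0.2443] F [-0.2255  0.017  -0.0721] T [ 0.0131 -0.0644  0.0021] g 0.451
yaw_y 15.403048105009999 lean 0.17244351186470583 q [-0.0968  0.592  -0.5529  1.5348  0.3342  1.107  -0.4544]
-0.0003 -0.0001 0.0003 0.0006 -0.0001 0.0000;
-0.0003 -0.0001 0.0003 0.0006 -0.0001 0.0000;
-0.0003 -0.0001 0.0003 0.0006 -0.0001 0.0000;
-0.0003 -0.0001 0.0003 0.0006 -0.0001 0.0000;
-0.0003 -0.0001 0.0003 0.0006 -0.0001 0.0000

mm/row 0.42820641210664845 deg/row 0.03519722707865086
```

View pics/4.png

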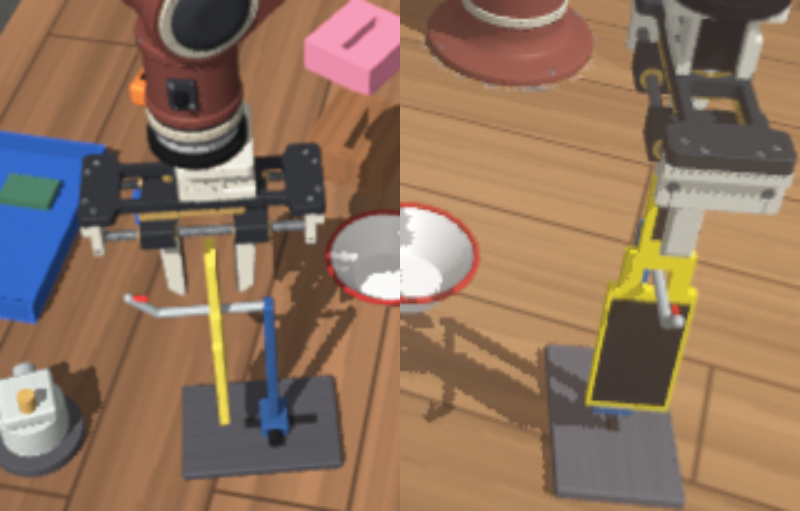

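```bash
for i in 1 2 3; do python3 -m crank '0 0 0 0 0 0;0 0 0 0 0 0;0 0 0 0 0 0;0 0 0 0 0 0;0 0 0 0 0 0' 255 40; done
```

```text
clock: 4.77
eef_pos: [0.562, 0.2303, 0.2427]
tcp_rot: [-0.0, 0.606, 0.796, 0.0]
wrist_force: [-1.1, 0.1, 0.1]
grip_width: 0.142
clock: 5.18
eef_pos: [0.5619, 0.2303, 0.2427]
tcp_rot: [-0.0, 0.606, 0.796, -0.0]
wrist_force: [0.0, -0.8, -0.5]
grip_width: 0.084
clock: 5.6
eef_pos: [0.5619, 0.2303, 0.2427]
tcp_rot: [-0.0, 0.606, 0.796, -0.0]
wrist_force: [-0.1, 1.0, 0.1]
grip_width: 0.085
```

```bash
cat > clr.py <<'E'
import numpy as np
s2=np.sqrt(.5); u=np.array([s2,s2]); n=np.array([-s2,s2])   # bend = origin, mm (a,z)
tip=32*u; barb=tip+np.array([-14,-3.])
def pts(a,b,k): return a+(b-a)*np.linspace(0,1,k)[:,None]
P=np.vstack([pts(np.array([-90.,0]),0*u,200),pts(0*u,tip,80),pts(tip,barb,40)])
Rr=np.r_[np.full(280,4.),np.full(40,2.5)]
def clear(w,th):
    t=np.radians(th); zc=np.array([-np.sin(t),np.cos(t)]); xc=np.array([np.cos(t),np.sin(t)])
    d=P-w; X=d@xc; Z=d@zc; best=[]
    for lo,hi in [(10,60),(-124,-10)]:
        dx=np.maximum(np.abs(X)-4,0); dz=np.maximum(np.maximum(lo-Z,Z-hi),0)
        dist=np.hypot(dx,dz); ins=(dx==0)&(dz==0)
        pen=np.minimum(4-np.abs(X),np.minimum(Z-lo,hi-Z)); dist=np.where(ins,-pen,dist)
        best.append((dist-Rr).min())
    return best  # clearance top bar, bottom bar
E
python3 - <<'E'
from clr import *
def opt(base):
    b=(-99,)
    for o in np.arange(-3,8,.5):
        for th in range(0,52,2):
            c=min(clear(base+o*n,th))
            if c>b[0]: b=(c,o,th)
    return b
for s in range(-8,48,4):
    base=s*u if s>0 else np.array([s,0.])
    print(s,opt(base), [round(max(min(clear(base+o*n,th)) for o in np.arange(-3,8,.5)),1) for th in (20,30,40,45)])
E
```

```text
-8 (np.float64(5.901356825503239), np.float64(0.0), 0) [np.float64(4.0), np.float64(2.7), np.float64(1.1), np.float64(0.2)]
-4 (np.float64(4.949927598552684), np.float64(0.0), 12) [np.float64(4.2), np.float64(3.0), np.float64(1.9), np.float64(1.3)]
0 (np.float64(4.6405383194450245), np.float64(1.5), 20) [np.float64(4.6), np.float64(4.1), np.float64(3.0), np.float64(2.5)]
4 (np.float64(4.8842884372280935), np.float64(0.0), 34) [np.float64(3.9), np.float64(4.6), np.float64(4.6), np.float64(4.1)]
8 (np.float64(5.72829057582382), np.float64(0.0), 46) [np.float64(1.7), np.float64(3.3), np.float64(5.0), np.float64(5.8)]
12 (np.float64(3.819636991293586), np.float64(1.5), 50) [np.float64(0.1), np.float64(1.6), np.float64(2.8), np.float64(3.5)]
16 (np.float64(2.7923623130176756), np.float64(3.0), 46) [np.float64(0.9), np.float64(1.6), np.float64(2.4), np.float64(2.7)]
20 (np.float64(2.7294631167565626), np.float64(3.0), 42) [np.float64(1.8), np.float64(2.1), np.float64(2.6), np.float64(2.7)]
24 (np.float64(2.9027334742674737), np.float64(1.0), 24) [np.float64(2.9), np.float64(2.7), np.float64(2.6), np.float64(2.7)]
28 (np.float64(4.073418110732973), np.float64(0.0), 26) [np.float64(3.9), np.float64(4.0), np.float64(3.6), np.float64(3.5)]
32 (np.float64(5.124028548392612), np.float64(-0.5), 30) [np.float64(4.6), np.float64(5.1), np.float64(4.9), np.float64(4.6)]
36 (np.float64(5.93801897437025), np.float64(-0.5), 38) [np.float64(5.4), np.float64(5.6), np.float64(5.9), np.float64(5.9)]
40 (np.float64(6.923642962751755), np.float64(-3.0), 24) [np.float64(6.4), np.float64(6.7), np.float64(6.6), np.float64(6.8)]
44 (np.float64(8.880156922434143), np.float64(-3.0), 30) [np.float64(7.2), np.float64(8.9), np.float64(8.8), np.float64(8.8)]
```

```bash
cat >> h.py <<'E'
H=np.array([.9641,.2656,0]);Lt=np.array([-.2656,.9641,0])
def ws(prt=True):
    from cell import arm
    o=arm.get_obs(); M=q2m(o["tcp_rot"]); p=np.array(o["eef_pos"]); w=p+.059*M[:,2]
    y=M[:,1]
    if prt:
        np.set_printoptions(precision=2,suppress=True)
        print('t %.2f win a %.1f lat %.1f z %.1f  lean %.1f yaw %.1f | F along %.1f lat %.1f up %.1f | T %s g %.3f'%(o['clock'],w@H*1e3,w@Lt*1e3,w[2]*1e3,np.degrees(np.arctan2(y[2],np.hypot(y[0],y[1]))),np.degrees(np.arctan2(y[1],y[0])),o['wrist_force']@H,o['wrist_force']@Lt,o['wrist_force'][2],o['torque'],o['grip_width']),o['joint_positions'])
    return w,M
E
python3 -c "from h import *;ws()"
python3 -m crank '0 0 -0.001 0 0 0;0 0 -0.002 0 0 0;0 0 -0.002 0 0 0;0 0 -0.001 0 0 0;0 0 0 0 0 0'
python3 -m crank '0 0.003 0 0 0 0;0 0.006 0 0 0 0;0 0.009 0 0 0 0;0 0.009 0 0 0 0;0 0.006 0 0 0 0'
python3 -c "from h import *;ws()"
python3 -m crank '0 0.003 0 0 0 0;0 0.001 0 0 0 0;0 0 0 0 0 0;0 0 0 0 0 0;0 0 0 0 0 0'
python3 -c "from h import *;ws()"
```

```text
t 5.60 win a 602.9 lat 72.8 z 183.7  lean -0.0 yaw 15.4 | F along 0.2 lat 0.9 up 0.1 | T [-0.08 -0.05 -0.04] g 0.085 [-0.1   0.59 -0.55  1.54  0.33  1.11 -0.45]
clock: 6.02
eef_pos: [0.5621, 0.2304, 0.249]
tcp_rot: [0.0, 0.606, 0.796, 0.0]
wrist_force: [-0.2, 0.5, -2.3]
grip_width: 0.08
clock: 6.43
eef_pos: [0.595, 0.2392, 0.2484]
tcp_rot: [0.0, 0.606, 0.795, 0.0]
wrist_force: [-0.6, 0.2, -1.9]
grip_width: 0.081
t 6.43 win a 637.2 lat 72.5 z 189.4  lean 0.0 yaw 15.4 | F along -0.5 lat 0.3 up -1.9 | T [-0.02 -0.12 -0.01] g 0.081 [-0.11  0.64 -0.54  1.43  0.34  1.17 -0.43]
clock: 6.85
eef_pos: [0.5973, 0.2401, 0.2488]
tcp_rot: [-0.0, 0.606, 0.796, -0.0]
wrist_force: [0.2, 0.1, -1.2]
grip_width: 0.084
t 6.85 win a 639.6 lat 72.9 z 189.8  lean -0.0 yaw 15.4 | F along 0.2 lat 0.1 up -1.2 | T [-0.02 -0.02  0.  ] g 0.084 [-0.12  0.65 -0.54  1.42  0.34  1.17 -0.43]
```

```bash
python3 -m crank '0 0.002 0 0 0 0;0 0.003 0 0 0 0;0 0.002 0 0 0 0;0 0 0 0 0 0;0 0 0 0 0 0'
python3 -c "from h import *;ws()"
for i in 1 2 ; do python3 -m crank '0 0.001 0 0 0 0;0 0 0 0 0 0;0 0 0 0 0 0;0 0 0 0 0 0;0 0 0 0 0 0' >/dev/null; python3 -c "from h import *;ws()"; done
```

```text
clock: 7.27
eef_pos: [0.6045, 0.242, 0.2486]
tcp_rot: [-0.0, 0.606, 0.796, -0.0]
wrist_force: [-0.5, -0.6, -1.7]
grip_width: 0.084
t 7.27 win a 647.1 lat 72.7 z 189.6  lean -0.0 yaw 15.4 | F along -0.6 lat -0.4 up -1.7 | T [ 0.   -0.16 -0.05] g 0.084 [-0.12  0.66 -0.54  1.39  0.35  1.19 -0.43]
t 7.68 win a 647.9 lat 72.8 z 189.7  lean 0.0 yaw 15.4 | F along 0.6 lat -0.6 up -1.7 | T [-0.   -0.16 -0.03] g 0.083 [-0.12  0.66 -0.54  1.39  0.35  1.19 -0.43]
t 8.10 win a 648.9 lat 72.8 z 189.7  lean -0.0 yaw 15.4 | F along -0.3 lat 0.5 up -0.6 | T [-0.01 -0.1   0.02] g 0.082 [-0.12  0.66 -0.54  1.39  0.35  1.19 -0.43]
```

```bash

for i in 1 2 3; do python3 -m crank '0 0.001 0 0 0 0;0 0 0 0 0 0;0 0 0 0 0 0;0 0 0 0 0 0;0 0 0 0 0 0' >/dev/null; python3 -c "from h import *;ws()"; done
```

```text
t 8.52 win a 649.9 lat 72.8 z 189.7  lean 0.0 yaw 15.4 | F along -0.1 lat 0.1 up -1.8 | T [-0.01 -0.1   0.01] g 0.084 [-0.12  0.66 -0.54  1.38  0.35  1.19 -0.43]
t 8.93 win a 650.9 lat 72.8 z 189.7  lean -0.0 yaw 15.4 | F along 0.7 lat 0.1 up -2.8 | T [-0.02 -0.1   0.02] g 0.086 [-0.12  0.66 -0.54  1.38  0.35  1.19 -0.43]
t 9.35 win a 651.9 lat 72.8 z 189.7  lean -0.0 yaw 15.4 | F along 0.1 lat 1.1 up -2.5 | T [ 0.01 -0.08  0.02] g 0.083 [-0.12  0.67 -0.54  1.38  0.35  1.19 -0.43]
```

```bash

for i in 1 2 3; do python3 -m crank '0 0.0007 0 0 0 0;0 0 0 0 0 0;0 0 0 0 0 0;0 0 0 0 0 0;0 0 0 0 0 0' >/dev/null; python3 -c "from h import *;ws()"; done
```

```text
t 9.77 win a 652.7 lat 72.8 z 189.7  lean 0.0 yaw 15.4 | F along -0.5 lat -0.3 up -1.2 | T [-0.03 -0.09  0.  ] g 0.085 [-0.12  0.67 -0.54  1.38  0.35  1.19 -0.43]
t 10.18 win a 653.3 lat 72.8 z 189.7  lean -0.0 yaw 15.4 | F along 0.0 lat 0.3 up -2.7 | T [-0.09 -0.01 -0.05] g 0.086 [-0.12  0.67 -0.54  1.37  0.35  1.2  -0.43]
t 10.60 win a 654.0 lat 72.8 z 189.7  lean -0.0 yaw 15.4 | F along -1.8 lat 0.3 up -1.4 | T [-0.07  0.1  -0.03] g 0.082 [-0.12  0.67 -0.54  1.37  0.35  1.2  -0.43]
```

```bash
cat >> h.py <<'E'
AB,ZB,LAT=.653,.190,.0725
def pw(wps,yaw=15.4,p0=None):
    """each wp: (da,dz mm rel. bend, lean); one row each from measured pose"""
    w,M=ws(); p=w-.059*M[:,2]
    for i,(a,z,th) in enumerate(wps):
        T=tgt(yaw,th); W=(AB+a/1e3)*H+LAT*Lt+np.array([0,0,ZB+z/1e3]); q=W-.059*T[:,2]
        r=np.r_[M.T@(q-p),R.from_matrix(M.T@T).as_rotvec()]; M,p=T,q
        print(' '.join('%.4f'%v for v in r),end=';\n' if (i+1)%5 else '\n\n')
E
python3 - <<'E'
from h import *
pw([(-1,0,2),(-3,0,5),(-4,0,8),(-4,0,11),(-3,0.3,13.5), (-2,.6,16),(-1,1,19),(0.2,1.6,23),(1.5,2.2,27),(2.8,2.8,31)])
E
```

```text
t 10.60 win a 654.0 lat 72.8 z 189.7  lean -0.0 yaw 15.4 | F along -1.8 lat 0.3 up -1.4 | T [-0.07  0.1  -0.03] g 0.082 [-0.12  0.67 -0.54  1.37  0.35  1.2  -0.43]
-0.0003 -0.0040 -0.0003 -0.0351 -0.0000 0.0003;
-0.0000 -0.0051 0.0000 -0.0524 -0.0000 -0.0000;
-0.0000 -0.0041 -0.0000 -0.0524 -0.0000 0.0000;
-0.0000 -0.0031 0.0001 -0.0524 0.0000 -0.0000;
0.0000 -0.0015 -0.0000 -0.0436 -0.0000 0.0000

0.0000 -0.0015 -0.0000 -0.0436 0.0000 -0.0000;
0.0000 -0.0020 -0.0000 -0.0524 -0.0000 0.0000;
0.0000 -0.0028 -0.0000 -0.0698 0.0000 -0.0000;
0.0000 -0.0027 0.0001 -0.0698 0.0000 -0.0000;
0.0000 -0.0027 0.0002 -0.0698 0.0000 -0.0000
```

```bash
python3 -m crank '0 -0.004 -0.0003 -0.035 0 0;0 -0.005 0 -0.0525 0 0;0 -0.004 0 -0.0525 0 0;0 -0.003 0.0001 -0.0525 0 0;0 -0.0015 0 -0.0435 0 0'
python3 -c "
from h import *
pw([(-2,.6,15),(-1,1,18),(-.5,1.3,20),(0.2,1.6,23),(0.2,1.6,23)])"
```

```text
clock: 11.02
eef_pos: [0.5938, 0.2392, 0.2479]
tcp_rot: [0.072, 0.601, 0.79, 0.095]
wrist_force: [0.5, 0.2, -2.3]
grip_width: 0.086
t 11.02 win a 650.0 lat 72.9 z 190.6  lean 13.7 yaw 15.4 | F along 0.6 lat 0.1 up -2.3 | T [-0.12  0.25 -0.  ] g 0.086 [-0.11  0.53 -0.52  1.65  0.43  0.83 -0.53]
-0.0004 -0.0004 0.0003 -0.0234 -0.0003 0.0006;
0.0000 -0.0020 -0.0000 -0.0524 -0.0000 0.0000;
0.0000 -0.0015 -0.0001 -0.0349 -0.0000 -0.0000;
0.0000 -0.0023 0.0000 -0.0524 0.0000 0.0000;
0.0000 0.0000 0.0000 0.0000 0.0000 0.0000
```

```bash
python3 -m crank '0 -0.0005 0.0003 -0.0235 0 0;0 -0.002 0 -0.0525 0 0;0 -0.0015 -0.0001 -0.035 0 0;0 -0.0023 0 -0.0525 0 0;0 0 0 0 0 0'
python3 -c "
from h import *
from clr import clear,u,n
for th in (32,36,40):
  for o in (2,2.5,3): print(th,o,[tuple(np.round(clear(s*u+o*n,th),1)) for s in (4,6,8,10,12,16,20,24,30)])
pw([(1,2.1,25.5),(1.8,2.8,28),(2.4,3.4,31),(3,4,33),(3,4,33)])"
```

```text
clock: 11.43
eef_pos: [0.5861, 0.2372, 0.2448]
tcp_rot: [0.12, 0.593, 0.78, 0.157]
wrist_force: [-0.9, 0.2, -2.3]
grip_width: 0.082
32 2 [(np.float64(6.6), np.float64(3.2)), (np.float64(5.9), np.float64(2.8)), (np.float64(4.1), np.float64(2.8)), (np.float64(2.4), np.float64(2.8)), (np.float64(1.1), np.float64(2.8)), (np.float64(1.0), np.float64(2.8)), (np.float64(1.9), np.float64(2.8)), (np.float64(2.9), np.float64(2.8)), (np.float64(6.1), np.float64(2.8))]
32 2.5 [(np.float64(7.0), np.float64(2.7)), (np.float64(6.1), np.float64(2.3)), (np.float64(4.3), np.float64(2.3)), (np.float64(2.7), np.float64(2.3)), (np.float64(1.5), np.float64(2.3)), (np.float64(1.5), np.float64(2.3)), (np.float64(2.4), np.float64(2.3)), (np.float64(3.4), np.float64(2.3)), (np.float64(6.6), np.float64(2.3))]
32 3 [(np.float64(7.3), np.float64(2.2)), (np.float64(6.3), np.float64(1.8)), (np.float64(4.6), np.float64(1.8)), (np.float64(3.1), np.float64(1.8)), (np.float64(2.0), np.float64(1.8)), (np.float64(1.9), np.float64(1.8)), (np.float64(2.8), np.float64(1.8)), (np.float64(3.8), np.float64(1.8)), (np.float64(
[... 1701 characters left out ...]
 np.float64(2.7)), (np.float64(7.5), np.float64(2.6)), (np.float64(6.1), np.float64(2.6)), (np.float64(4.5), np.float64(2.6)), (np.float64(3.3), np.float64(2.6)), (np.float64(2.4), np.float64(2.6)), (np.float64(2.7), np.float64(2.6)), (np.float64(3.1), np.float64(2.6)), (np.float64(5.9), np.float64(2.6))]
t 11.43 win a 650.9 lat 73.0 z 190.4  lean 22.8 yaw 15.5 | F along -0.8 lat 0.4 up -2.3 | T [-0.16  0.55 -0.03] g 0.082 [-0.15  0.46 -0.45  1.82  0.55  0.58 -0.66]
-0.0005 0.0007 -0.0003 -0.0479 0.0007 0.0023;
0.0000 -0.0016 -0.0002 -0.0436 -0.0000 -0.0000;
0.0000 -0.0023 -0.0002 -0.0524 0.0000 0.0000;
0.0000 -0.0012 -0.0002 -0.0349 -0.0000 -0.0000;
0.0000 0.0000 0.0000 0.0000 0.0000 0.0000
```

```bash
python3 -m crank '0 0.0007 -0.0005 -0.048 0 0;0 -0.0016 -0.0002 -0.0435 0 0;0 -0.0023 -0.0002 -0.0525 0 0;0 -0.0012 -0.0002 -0.035 0 0;0 0 0 0 0 0'
python3 -c "
from h import *
pw([(3,4.3,35),(3.4,5,37),(3.8,6,38),(4,6.5,38),(4,6.5,38)])"
```

```text
clock: 11.85
eef_pos: [0.583, 0.2365, 0.2436]
tcp_rot: [0.173, 0.58, 0.763, 0.226]
wrist_force: [-0.0, -0.1, -2.1]
grip_width: 0.085
t 11.85 win a 657.0 lat 73.1 z 194.2  lean 33.0 yaw 15.6 | F along -0.1 lat -0.1 up -2.1 | T [-0.31  0.78 -0.03] g 0.085 [-0.33  0.4  -0.2   1.98  0.8   0.28 -0.94]
-0.0006 -0.0028 -0.0006 -0.0346 0.0010 0.0026;
0.0000 -0.0013 -0.0003 -0.0349 -0.0000 -0.0000;
0.0000 -0.0001 -0.0005 -0.0175 0.0000 0.0000;
0.0000 0.0005 -0.0003 0.0000 0.0000 0.0000;
0.0000 0.0000 0.0000 0.0000 0.0000 0.0000
```

```bash
python3 -m crank '0 -0.0025 -0.0006 -0.034 0 0;0 -0.0013 -0.0003 -0.035 0 0;0 0 -0.0006 0 0 0;0 0.0005 -0.0006 0 0 0;0 0 0 0 0 0'
python3 -c "
from h import *
from clr import *
w,M=ws();d=np.array([(w@H-AB)*1e3,(w[2]-ZB)*1e3]);print(d,clear(d,np.degrees(np.arcsin(M[2,1]))))
def s(k,o): 
  q=k*u+o*n; return (q[0],q[1],37)
pw([s(9,1),s(10,1.7),s(11.5,2.3),s(13,2.7),s(14,2.7)])"
```

```text
clock: 12.27
eef_pos: [0.5814, 0.2369, 0.2451]
tcp_rot: [0.193, 0.574, 0.754, 0.254]
wrist_force: [0.1, 0.7, -1.6]
grip_width: 0.082
t 12.27 win a 659.1 lat 74.0 z 198.1  lean 37.1 yaw 15.5 | F along 0.2 lat 0.6 up -1.6 | T [-0.27  0.79  0.02] g 0.082 [-0.52  0.38  0.05  2.05  0.97  0.13 -1.14]
[6.11 8.05] [np.float64(2.995046351930263), np.float64(3.9899852238110354)]
t 12.27 win a 659.1 lat 74.0 z 198.1  lean 37.1 yaw 15.5 | F along 0.2 lat 0.6 up -1.6 | T [-0.27  0.79  0.02] g 0.082 [-0.52  0.38  0.05  2.05  0.97  0.13 -1.14]
-0.0014 -0.0008 0.0005 0.0025 -0.0015 0.0008;
0.0000 0.0009 -0.0008 0.0000 0.0000 0.0000;
0.0000 0.0014 -0.0008 0.0000 0.0000 0.0000;
0.0000 0.0014 -0.0006 0.0000 0.0000 0.0000;
0.0000 0.0010 -0.0001 0.0000 0.0000 0.0000
```

```bash
python3 -m crank '0 0 0 0 0 0;0 0 0 0 0 0;0 0 0 0 0 0;0 0 0 0 0 0;0 0 0 0 0 0'
python3 -c "
from h import *
from clr import *
w,M=ws();d=np.array([(w@H-AB)*1e3,(w[2]-ZB)*1e3]);print(d,clear(d,np.degrees(np.arcsin(M[2,1]))))
def s(k,o): 
  q=k*u+o*n; return (q[0],q[1],37)
pw([s(9,1),s(10,1.7),s(11.5,2.3),s(13,2.7),s(14,2.7)])"
```

```text
clock: 12.68
eef_pos: [0.581, 0.235, 0.2444]
tcp_rot: [0.193, 0.575, 0.754, 0.253]
wrist_force: [0.5, -0.6, -2.4]
grip_width: 0.084
t 12.68 win a 658.1 lat 72.3 z 197.3  lean 37.1 yaw 15.4 | F along 0.3 lat -0.7 up -2.4 | T [-0.3   0.79  0.02] g 0.084 [-0.52  0.38  0.06  2.05  0.97  0.12 -1.14]
[5.11 7.32] [np.float64(4.142763856894517), np.float64(3.798023482131053)]
t 12.68 win a 658.1 lat 72.3 z 197.3  lean 37.1 yaw 15.4 | F along 0.3 lat -0.7 up -2.4 | T [-0.3   0.79  0.02] g 0.084 [-0.52  0.38  0.06  2.05  0.97  0.12 -1.14]
0.0002 0.0004 0.0005 0.0017 0.0002 -0.0006;
0.0000 0.0009 -0.0008 0.0000 0.0000 0.0000;
0.0000 0.0014 -0.0008 0.0000 0.0000 0.0000;
0.0000 0.0014 -0.0006 0.0000 0.0000 0.0000;
0.0000 0.0010 -0.0001 0.0000 0.0000 0.0000
```

```bash
python3 -m crank '0 0.0005 -0.0004 0 0 0;0 0.001 -0.0005 0 0 0;0 0.0015 -0.0005 0 0 0;0 0.0015 -0.0004 0 0 0;0 0.0005 0 0 0 0'
cat > ck.py <<'E'
from h import *
from clr import *
w,M=ws();d=np.array([(w@H-AB)*1e3,(w[2]-ZB)*1e3]);print('s %.1f n %.1f'%(d@u,d@n),np.round(clear(d,np.degrees(np.arcsin(M[2,1]))),1))
E
python3 ck.py
```

```text
clock: 13.1
eef_pos: [0.5838, 0.2364, 0.2493]
tcp_rot: [0.193, 0.574, 0.754, 0.253]
wrist_force: [-0.1, 0.1, -1.8]
grip_width: 0.086
t 13.10 win a 661.2 lat 72.9 z 202.2  lean 37.1 yaw 15.4 | F along -0.0 lat 0.1 up -1.8 | T [-0.26  0.8  -0.01] g 0.086 [-0.49  0.38  0.01  2.04  0.95  0.15 -1.12]
s 14.5 n 2.8 [1.9 2.5]
```

```bash
python3 -m crank '0 0.001 -0.0002 0 0 0;0 0.001 -0.0001 0 0 0;0 0.001 -0.0001 0 0 0;0 0.001 -0.0002 0 0 0;0 0 0 0 0 0'
python3 ck.py;  python3 -c "
from cell import imaging
from h import *
d=imaging.get_image('side');a=d['frame'][220:380,190:340];cv2.imwrite('pics/5.png',cv2.resize(a,(750,800),interpolation=cv2.INTER_CUBIC)[:600])"
```

```text
clock: 13.52
eef_pos: [0.5864, 0.237, 0.2519]
tcp_rot: [0.193, 0.574, 0.754, 0.253]
wrist_force: [-0.7, 0.3, -1.2]
grip_width: 0.083
t 13.52 win a 663.9 lat 72.8 z 204.9  lean 37.1 yaw 15.4 | F along -0.6 lat 0.5 up -1.2 | T [-0.3   0.83 -0.  ] g 0.083 [-0.47  0.38 -0.02  2.03  0.94  0.16 -1.1 ]
s 18.3 n 2.8 [2.3 2.6]
```

View pics/5.png

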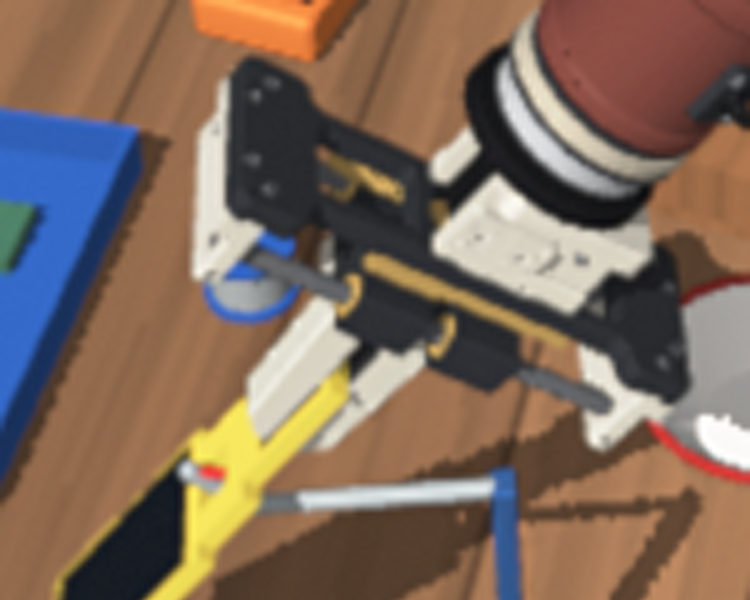

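```bash
python3 -m crank '0 0.001 -0.0001 0 0 0;0 0.001 -0.0001 0 0 0;0 0.001 -0.0001 0 0 0;0 0.001 -0.0002 0 0 0;0 0.001 -0.0001 0 0 0'
python3 ck.py
python3 -m crank '0 0.001 -0.0001 0 0 0;0 0.001 -0.0001 0 0 0;0 0.001 -0.0001 0 0 0;0 0.001 -0.0002 0 0 0;0 0.001 -0.0001 0 0 0'
python3 ck.py
```

```text
clock: 13.98
eef_pos: [0.5898, 0.2379, 0.2553]
tcp_rot: [0.193, 0.574, 0.754, 0.253]
wrist_force: [-0.6, 0.1, -2.9]
grip_width: 0.085
t 13.98 win a 667.4 lat 72.8 z 208.2  lean 37.1 yaw 15.4 | F along -0.6 lat 0.3 up -2.9 | T [-0.27  0.81  0.02] g 0.085 [-0.44  0.38 -0.05  2.01  0.92  0.18 -1.07]
s 23.1 n 2.7 [2.9 2.7]
clock: 14.4
eef_pos: [0.5933, 0.2389, 0.2587]
tcp_rot: [0.193, 0.574, 0.754, 0.253]
wrist_force: [0.2, 1.0, -3.1]
grip_width: 0.09
t 14.40 win a 671.0 lat 72.8 z 211.7  lean 37.1 yaw 15.4 | F along 0.4 lat 0.9 up -3.1 | T [-0.29  0.81 -0.05] g 0.090 [-0.42  0.38 -0.08  2.    0.9   0.2  -1.05]
s 28.1 n 2.6 [4.9 2.8]
```

```bash
python3 -m crank '0 0.001 -0.0001 0 0 0;0 0.0015 -0.0002 0 0 0;0 0.0015 -0.0002 0 0 0;0 0.0015 -0.0003 0 0 0;0 0.0015 -0.0002 0 0 0'
python3 ck.py
python3 -m crank '0 0.0015 -0.0002 0 0 0;0 0.002 -0.0003 0 0 0;0 0.003 -0.0004 0 0 0;0 0.003 -0.0004 0 0 0;0 0.003 -0.0004 0 0 0'
python3 ck.py;
```

```text
clock: 14.82
eef_pos: [0.5981, 0.2403, 0.2639]
tcp_rot: [0.193, 0.574, 0.754, 0.253]
wrist_force: [0.4, 0.2, -2.8]
grip_width: 0.083
t 14.82 win a 676.1 lat 72.8 z 216.8  lean 37.1 yaw 15.4 | F along 0.4 lat 0.1 up -2.8 | T [-0.27  0.79 -0.01] g 0.083 [-0.39  0.38 -0.12  1.98  0.88  0.22 -1.02]
s 35.3 n 2.6 [8.9 2.7]
clock: 15.23
eef_pos: [0.6069, 0.2427, 0.2729]
tcp_rot: [0.193, 0.574, 0.754, 0.253]
wrist_force: [-0.0, 0.2, -2.8]
grip_width: 0.084
t 15.23 win a 685.2 lat 72.8 z 225.8  lean 37.1 yaw 15.4 | F along 0.0 lat 0.2 up -2.8 | T [-0.3   0.8   0.05] g 0.084 [-0.34  0.38 -0.17  1.95  0.83  0.26 -0.97]
s 48.1 n 2.6 [14.8  8.7]
```

```bash
python3 -m crank '0 0.006 -0.001 0 0 0;0 0.010 -0.002 0 0 0;0 0.012 -0.002 0 0 0;0 0.012 -0.002 0 0 0;0 0.010 -0.002 0 0 0'
python3 ck.py;  python3 -c "
from cell import imaging
from h import *
d=imaging.get_image('side');cv2.imwrite('pics/6.png',d['frame'])"
```

```text
clock: 15.65
eef_pos: [0.6408, 0.2518, 0.311]
tcp_rot: [0.193, 0.575, 0.754, 0.253]
wrist_force: [0.3, -0.1, -2.2]
grip_width: 0.086
t 15.65 win a 720.3 lat 72.6 z 264.0  lean 37.1 yaw 15.4 | F along 0.2 lat -0.2 up -2.2 | T [-0.28  0.78 -0.01] g 0.086 [-0.22  0.4  -0.33  1.8   0.71  0.4  -0.8 ]
s 99.9 n 4.8 [63.  58.6]
```

View pics/6.png

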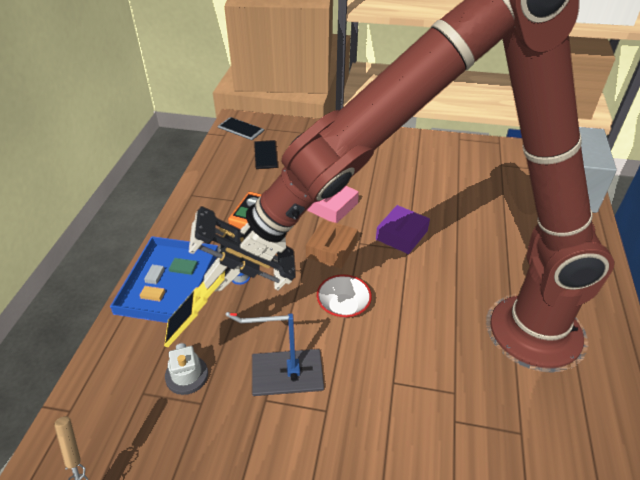

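```bash
python3 -m crank '-0.015 0.003 -0.005 0 0 0;-0.03 0.006 -0.009 0 0 0;-0.035 0.006 -0.009 0 0 0;-0.035 0.006 -0.009 0 0 0;-0.035 0.006 -0.009 0 0 0'
python3 ck.py;  python3 -c "
from h import *
st();plan([.50,-.1695,.36],-13.4,10)"
```

```text
clock: 16.12
eef_pos: [0.6765, 0.1047, 0.3593]
tcp_rot: [0.193, 0.574, 0.755, 0.253]
wrist_force: [0.9, -0.9, -1.9]
grip_width: 0.085
t 16.12 win a 715.5 lat -78.7 z 312.2  lean 37.1 yaw 15.5 | F along 0.7 lat -1.1 up -1.9 | T [-0.32  0.79 -0.01] g 0.085 [ 0.28  0.38 -0.62  1.73  0.44  0.48 -0.29]
s 130.6 n 42.2 [105.5  83.8]
t 16.12 p [0.6765 0.1047 0.3593] F [ 0.9456 -0.8727 -1.8864] T [-0.3234  0.794  -0.0062] g 0.085
yaw_y 15.464439699032658 lean 37.051781536210136 q [ 0.2835  0.3843 -0.6245  1.7263  0.4418  0.477  -0.2911]
-0.0217 -0.0194 -0.0147 0.0633 -0.0162 0.0486;
-0.0229 -0.0192 -0.0131 0.0633 -0.0162 0.0486;
-0.0240 -0.0188 -0.0115 0.0633 -0.0162 0.0486;
-0.0251 -0.0183 -0.0100 0.0633 -0.0162 0.0486;
-0.0261 -0.0176 -0.0084 0.0633 -0.0162 0.0486

-0.0271 -0.0168 -0.0069 0.0633 -0.0162 0.0486;
-0.0280 -0.0159 -0.0054 0.0633 -0.0162 0.0486;
-0.0288 -0.0148 -0.0040 0.0633 -0.0162 0.0486;
-0.0295 -0.0136 -0.0026 0.0633 -0.0162 0.0486;
-0.0302 -0.0122 -0.0013 0.0633 -0.0162 0.0486

mm/row 32.60941376491078 deg/row 4.664933802758938
```

```bash
python3 -m crank '-0.022 -0.019 -0.015 0.063 -0.016 0.049;-0.023 -0.019 -0.013 0.063 -0.016 0.049;-0.024 -0.019 -0.0115 0.063 -0.016 0.049;-0.025 -0.018 -0.010 0.063 -0.016 0.049;-0.026 -0.0175 -0.0085 0.063 -0.016 0.049'
python3 -m crank '-0.027 -0.017 -0.007 0.063 -0.016 0.049;-0.028 -0.016 -0.0055 0.063 -0.016 0.049;-0.029 -0.015 -0.004 0.063 -0.016 0.049;-0.0295 -0.0135 -0.0025 0.063 -0.016 0.049;-0.030 -0.012 -0.001 0.063 -0.016 0.049'
python3 -m crank '0 0 0 0 0 0;0 0 0 0 0 0;0 0 0 0 0 0;0 0 0 0 0 0;0 0 0 0 0 0'
python3 -c "
from h import *
st();plan([.5012,-.1695,.26],-13.4,5)"
```

```text
clock: 16.53
eef_pos: [0.5876, -0.0322, 0.36]
tcp_rot: [0.097, 0.696, 0.7, 0.13]
wrist_force: [1.8, -0.3, -1.2]
grip_width: 0.086
clock: 16.95
eef_pos: [0.4993, -0.169, 0.3598]
tcp_rot: [-0.001, 0.787, 0.617, 0.002]
wrist_force: [-0.8, -0.5, -1.9]
grip_width: 0.083
clock: 17.37
eef_pos: [0.5003, -0.1662, 0.3593]
tcp_rot: [-0.0, 0.785, 0.619, 0.003]
wrist_force: [0.0, -0.6, -1.8]
grip_width: 0.084
t 17.37 p [ 0.5003 -0.1662  0.3593] F [ 0.0199 -0.6111 -1.8187] T [-0.0605 -0.0944  0.0101] g 0.084
yaw_y -13.460529177821861 lean 0.1795616668427877 q [ 0.6664  0.3621 -0.5582  1.5641  0.1925  1.2682 -0.1544]
-0.0007 0.0003 0.0199 0.0006 -0.0011 -0.0002;
-0.0007 0.0003 0.0199 0.0006 -0.0011 -0.0002;
-0.0007 0.0003 0.0199 0.0006 -0.0011 -0.0002;
-0.0007 0.0003 0.0199 0.0006 -0.0011 -0.0002;
-0.0006 0.0003 0.0199 0.0006 -0.0011 -0.0002

mm/row 19.865737559054438 deg/row 0.07291467700754126
```

```bash
python3 -m crank '-0.0007 0.0002 0.022 0.0006 -0.001 0;-0.0007 0.0002 0.024 0.0006 -0.001 0;-0.0007 0.0002 0.024 0.0006 -0.001 0;-0.0007 0.0002 0.023 0.0006 -0.001 0;-0.0007 0.0002 0.020 0.0006 -0.001 0'
python3 -m crank '0 0 0 0 0 0;0 0 0 0 0 0;0 0 0 0 0 0;0 0 0 0 0 0;0 0 0 0 0 0'
python3 -c "
from h import *
st();plan([.5012,-.1695,.19],-13.4,5)
from cell import imaging
d=imaging.get_image('scene');a=d['frame'][180:290,210:320];e=imaging.get_image('side');b=e['frame'][150:280,280:390]
cv2.imwrite('pics/7.png',np.hstack([cv2.resize(a,(400,400),interpolation=cv2.INTER_CUBIC),cv2.resize(b,(400,473),interpolation=cv2.INTER_CUBIC)[73:]]))"
```

```text
clock: 17.78
eef_pos: [0.5002, -0.17, 0.2448]
tcp_rot: [-0.0, 0.785, 0.619, -0.0]
wrist_force: [-0.2, -0.5, -1.7]
grip_width: 0.087
clock: 18.2
eef_pos: [0.5013, -0.1709, 0.2475]
tcp_rot: [0.001, 0.786, 0.618, 0.001]
wrist_force: [-0.1, 0.2, -2.0]
grip_width: 0.083
t 18.2 p [ 0.5013 -0.1709  0.2475] F [-0.1317  0.1724 -1.9669] T [ 0.0092 -0.0542 -0.0129] g 0.083
yaw_y -13.603802023740572 lean 0.1388660566417926 q [ 0.6425  0.4592 -0.5258  1.7491  0.2677  1.0024 -0.2206]
0.0003 -0.0001 0.0115 0.0005 0.0001 -0.0007;
0.0003 -0.0001 0.0115 0.0005 0.0001 -0.0007;
0.0003 -0.0001 0.0115 0.0005 0.0001 -0.0007;
0.0003 -0.0001 0.0115 0.0005 0.0001 -0.0007;
0.0003 -0.0001 0.0115 0.0005 0.0001 -0.0007

mm/row 11.506928941367143 deg/row 0.04944423735076497
```

View pics/7.png

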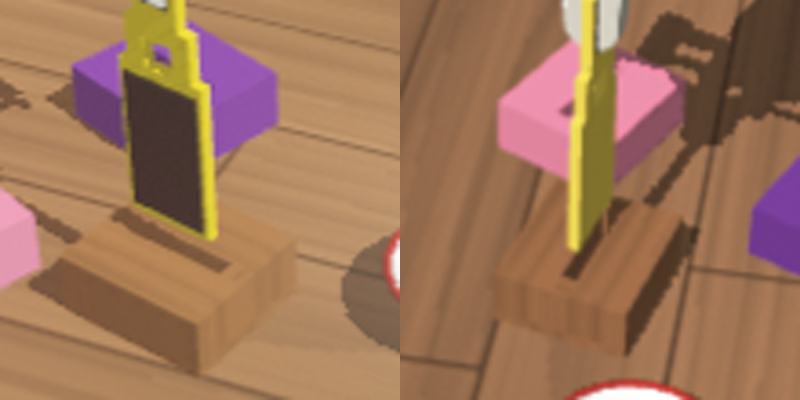

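```bash
python3 -c "
from h import *
from cell import imaging,arm
o=arm.get_obs();p=np.array(o['eef_pos']);M=q2m(o['tcp_rot'])
out=[]
for nme,(x0,y0) in [('scene',(225,190)),('side',(300,180))]:
    f=imaging.get_image(nme)['frame'][y0:y0+80,x0:x0+66]; f=cv2.resize(f,None,fx=6,fy=6,interpolation=cv2.INTER_CUBIC)
    def dr(P,c):
        q=(proj(nme,P)-[x0,y0]+.5)*6-.5; cv2.polylines(f,[np.round(q*8).astype(int)],True,c,1,cv2.LINE_AA,3)
    dr([p+M@np.array([x,y,.182]) for x,y in [(-.031,-.004),(.031,-.004),(.031,.004),(-.031,.004)]],(0,0,255))
    T=tgt(-13.4); s=np.array([.5012,-.1695,.045])
    dr([s+T@np.array([x,y,0]) for x,y in [(-.038,-.006),(.038,-.006),(.038,.006),(-.038,.006)]],(255,255,0))
    out.append(f)
cv2.imwrite('pics/8.png',np.hstack(out))"
```

```text
(no output)
```

View pics/8.png

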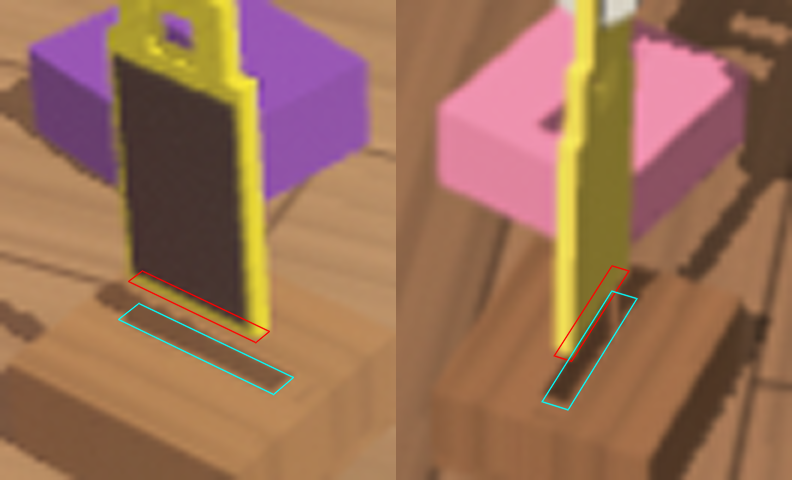

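```bash
python3 -m crank '0.0005 0.0003 0.004 0 0 0;0.0005 0 0.005 0 0 0;0 0 0.004 0 0 0;0 0 0.002 0 0 0;0 0 0 0 0 0'
python3 -c "
from h import *
st()"
python3 -m crank '0 0 0.002 0 0 0;0 0 0.001 0 0 0;0 0 0.001 0 0 0;0 0 0.001 0 0 0;0 0 0.001 0 0 0'
python3 -c "
from h import *
st()"
```

```text
clock: 18.82
eef_pos: [0.5003, -0.17, 0.2301]
tcp_rot: [-0.001, 0.786, 0.618, -0.001]
wrist_force: [-0.5, 0.7, -0.9]
grip_width: 0.083
t 18.82 p [ 0.5003 -0.17    0.2301] F [-0.48    0.7124 -0.9485] T [-0.0615 -0.1081 -0.0287] g 0.083
yaw_y -13.614084183072233 lean -0.1554707380478698 q [ 0.6346  0.4785 -0.5181  1.773   0.2805  0.9667 -0.2343]
clock: 19.23
eef_pos: [0.5009, -0.1701, 0.225]
tcp_rot: [-0.0, 0.786, 0.618, -0.0]
wrist_force: [-0.2, -0.1, -1.7]
grip_width: 0.088
t 19.23 p [ 0.5009 -0.1701  0.225 ] F [-0.2449 -0.0759 -1.7342] T [-0.0521 -0.0941  0.0033] g 0.088
yaw_y -13.620809023251441 lean -0.034295501937648146 q [ 0.6323  0.4841 -0.5156  1.7801  0.2856  0.9527 -0.239 ]
```

```bash
python3 -m crank '0 0.0002 0.001 0 0 0;0 0.0002 0.001 0 0 0;0 0 0.002 0 0 0;0 0 0.002 0 0 0;0 0 0.001 0 0 0'
python3 -c "
from h import *
st()
from cell import imaging
d=imaging.get_image('scene');a=d['frame'][190:290,210:310];e=imaging.get_image('side');b=e['frame'][170:270,290:390]
cv2.imwrite('pics/9.png',np.hstack([cv2.resize(a,(400,400),interpolation=cv2.INTER_CUBIC),cv2.resize(b,(400,400),interpolation=cv2.INTER_CUBIC)]))"
```

```text
clock: 19.65
eef_pos: [0.501, -0.1702, 0.2176]
tcp_rot: [-0.0, 0.786, 0.618, -0.0]
wrist_force: [-0.1, 0.0, -0.8]
grip_width: 0.087
t 19.65 p [ 0.501  -0.1702  0.2176] F [-0.1333  0.0428 -0.7902] T [-0.0143 -0.0984 -0.0516] g 0.087
yaw_y -13.619840364999192 lean -0.07701719504700645 q [ 0.629   0.493  -0.5118  1.789   0.2919  0.9367 -0.2446]
```

View pics/9.png

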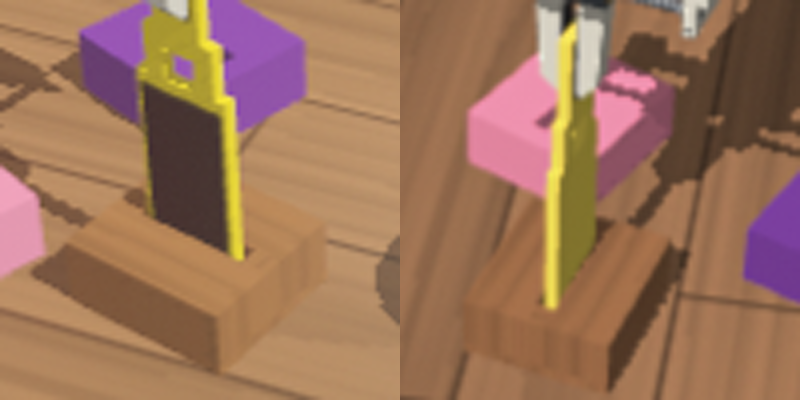

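```bash
S="python3 -c 'from h import *;st()'"
python3 -m crank '0 0 0.002 0 0 0;0 0 0.002 0 0 0;0 0 0.002 0 0 0;0 0 0.002 0 0 0;0 0 0.002 0 0 0'; eval $S
python3 -m crank '0 0 0.002 0 0 0;0 0 0.003 0 0 0;0 0 0.003 0 0 0;0 0 0.002 0 0 0;0 0 0.001 0 0 0'; eval $S
```

```text
clock: 20.17
eef_pos: [0.5012, -0.1702, 0.2077]
tcp_rot: [-0.0, 0.786, 0.618, -0.0]
wrist_force: [0.4, 0.1, -2.0]
grip_width: 0.084
t 20.17 p [ 0.5012 -0.1702  0.2077] F [ 0.3623  0.0518 -2.0317] T [-0.0047 -0.0677  0.0416] g 0.084
yaw_y -13.620468661654513 lean -0.05342757139343987 q [ 0.6246  0.5045 -0.5065  1.8018  0.3009  0.9133 -0.2529]
clock: 20.58
eef_pos: [0.501, -0.1701, 0.1965]
tcp_rot: [-0.001, 0.786, 0.618, -0.001]
wrist_force: [0.3, -0.1, -1.7]
grip_width: 0.085
t 20.58 p [ 0.501  -0.1701  0.1965] F [ 0.2878 -0.0656 -1.7065] T [ 0.0013 -0.0729 -0.0027] g 0.085
yaw_y -13.617481023827192 lean -0.08645781673844104 q [ 0.6194  0.5179 -0.5001  1.8158  0.311   0.8879 -0.262 ]
```

```bash
S="python3 -c 'from h import *;st()'"
python3 -m crank '0 0 0.001 0 0 0;0 0 0.001 0 0 0;0 0 0.001 0 0 0;0 0 0.001 0 0 0;0 0 0 0 0 0'; eval $S
python3 -m crank '0 0 0.001 0 0 0;0 0 0 0 0 0;0 0 0 0 0 0;0 0 0 0 0 0;0 0 0 0 0 0'; eval $S
python3 -m crank '0 0 0.001 0 0 0;0 0 0 0 0 0;0 0 0 0 0 0;0 0 0 0 0 0;0 0 0 0 0 0'; eval $S
```

```text
clock: 21.0
eef_pos: [0.5011, -0.1702, 0.1928]
tcp_rot: [-0.0, 0.786, 0.618, -0.0]
wrist_force: [-0.4, -1.4, -1.1]
grip_width: 0.084
t 21.0 p [ 0.5011 -0.1702  0.1928] F [-0.351  -1.4086 -1.1468] T [ 0.0229 -0.0897 -0.0168] g 0.084
yaw_y -13.618000239243557 lean -0.05956830184626161 q [ 0.6176  0.5224 -0.4979  1.8203  0.3147  0.8789 -0.2653]
clock: 21.42
eef_pos: [0.5012, -0.1702, 0.192]
tcp_rot: [-0.0, 0.786, 0.618, -0.0]
wrist_force: [-0.3, 0.3, -1.9]
grip_width: 0.082
t 21.42 p [ 0.5012 -0.1702  0.192 ] F [-0.3228  0.2991 -1.9472] T [-0.0366 -0.0638 -0.013 ] g 0.082
yaw_y -13.618221758204529 lean -0.03913240770596676 q [ 0.6171  0.5234 -0.4973  1.8213  0.3156  0.8766 -0.2662]
clock: 21.83
eef_pos: [0.5012, -0.1701, 0.191]
tcp_rot: [-0.0, 0.786, 0.618, -0.0]
wrist_force: [0.3, 0.1, -1.5]
grip_width: 0.084
t 21.83 p [ 0.5012 -0.1701  0.191 ] F [ 0.3149  0.1492 -1.4566] T [-0.0157 -0.06    0.0794] g 0.084
yaw_y -13.614812660120426 lean -0.04262513502603205 q [ 0.6166  0.5246 -0.4967  1.8225  0.3165  0.8744 -0.267 ]
```

```bash
S="python3 -c 'from h import *;st()'"
for i in 1 2 3; do python3 -m crank '0 0 0.0005 0 0 0;0 0 0 0 0 0;0 0 0 0 0 0;0 0 0 0 0 0;0 0 0 0 0 0' >/dev/null; eval $S; done
```

```text
t 22.25 p [ 0.5012 -0.1701  0.1905] F [ 0.9336 -0.1543 -2.0977] T [-0.0472 -0.092  -0.0031] g 0.082
yaw_y -13.616970445172981 lean -0.043458392355991145 q [ 0.6163  0.5252 -0.4964  1.8231  0.317   0.8732 -0.2674]
t 22.67 p [ 0.5012 -0.1702  0.19  ] F [ 0.0752  0.3483 -2.1757] T [-0.0305 -0.0934  0.0061] g 0.081
yaw_y -13.618799000623733 lean -0.04348467209123675 q [ 0.6161  0.5258 -0.4961  1.8237  0.3175  0.8721 -0.2679]
t 23.08 p [ 0.5013 -0.1702  0.1898] F [-0.6781  1.0643  3.1498] T [-0.0054  0.2512  0.0037] g 0.083
yaw_y -13.61837019700375 lean -0.019302493177941187 q [ 0.6159  0.526  -0.4959  1.824   0.3179  0.8713 -0.2683]
```

```bash
S="python3 -c 'from h import *;st()'"
python3 -m crank '0 0 0 0 0 0;0 0 0 0 0 0;0 0 0 0 0 0;0 0 0 0 0 0;0 0 0 0 0 0' 150; eval $S
python3 -m crank '0 0 0 0 0 0;0 0 0 0 0 0;0 0 0 0 0 0;0 0 0 0 0 0;0 0 0 0 0 0'; eval $S
python3 -c "
from h import *
from cell import imaging
d=imaging.get_image('scene');a=d['frame'][190:290,210:310];e=imaging.get_image('side');b=e['frame'][170:270,290:390]
cv2.imwrite('pics/10.png',np.hstack([cv2.resize(a,(400,400),interpolation=cv2.INTER_CUBIC),cv2.resize(b,(400,400),interpolation=cv2.INTER_CUBIC)]))"
```

```text
clock: 23.5
eef_pos: [0.5013, -0.1702, 0.1894]
tcp_rot: [-0.0, 0.786, 0.618, -0.0]
wrist_force: [0.0, 0.1, 0.0]
grip_width: 0.382
t 23.5 p [ 0.5013 -0.1702  0.1894] F [0.0338 0.1    0.001 ] T [-0.0222 -0.067  -0.006 ] g 0.382
yaw_y -13.615187315060151 lean -0.04290067193954688 q [ 0.6158  0.5266 -0.4957  1.8243  0.318   0.8707 -0.2683]
clock: 23.92
eef_pos: [0.5012, -0.1702, 0.1895]
tcp_rot: [-0.0, 0.786, 0.618, -0.0]
wrist_force: [-0.1, -0.7, 0.6]
grip_width: 0.411
t 23.92 p [ 0.5012 -0.1702  0.1895] F [-0.1438 -0.7113  0.5506] T [-0.0039 -0.0842  0.0007] g 0.411
yaw_y -13.619120329140252 lean -0.043173292544757734 q [ 0.6159  0.5265 -0.4957  1.8244  0.318   0.8708 -0.2683]
```

View pics/10.png

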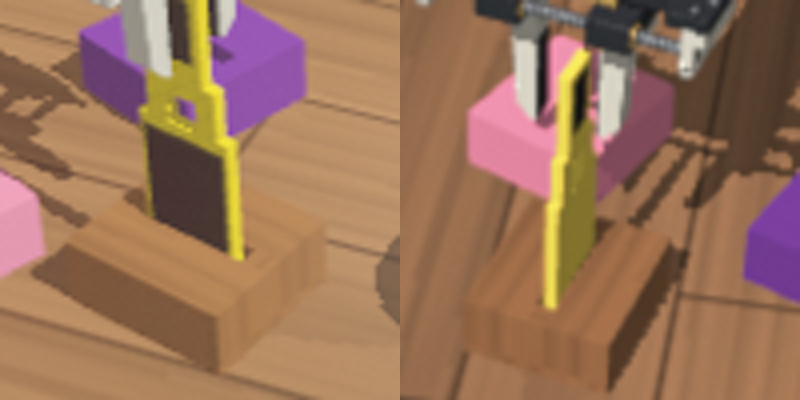

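```bash

python3 -m crank '0 0 -0.005 0 0 0;0 0 -0.012 0 0 0;0 0 -0.020 0 0 0;0 0 -0.025 0 0 0;0 0 -0.025 0 0 0'
python3 -m crank '0 0 -0.025 0 0 0;0 0 -0.02 0 0 0;0 0 -0.02 0 0 0;0 0 -0.01 0 0 0;0 0 0 0 0 0'
python3 -m crank '0 0 0 0 0 0;0 0 0 0 0 0;0 0 0 0 0 0;0 0 0 0 0 0;0 0 0 0 0 0'
python3 -c "
from h import *
from cell import imaging
st()
out=[];T=tgt(-13.4);s=np.array([.5012,-.1702,0])
for nme,(x0,y0) in [('scene',(220,150)),('side',(290,140))]:
    F=imaging.get_image(nme)['frame'];cv2.imwrite('pics/end_%s.png'%nme,F)
    f=F[y0:y0+140,x0:x0+90]; f=cv2.resize(f,None,fx=4,fy=4,interpolation=cv2.INTER_CUBIC)
    for hx,z in [(.016,.212),(.031,.121)]:
        q=(proj(nme,[s+T@np.array([x,y,0])+[0,0,z] for x,y in [(-hx,-.004),(hx,-.004),(hx,.004),(-hx,.004)]])-[x0,y0]+.5)*4-.5; cv2.polylines(f,[np.round(q*8).astype(int)],True,(0,0,255),1,cv2.LINE_AA,3)
    out.append(f)
cv2.imwrite('pics/11.png',np.hstack(out))"
```

```text
clock: 24.43
eef_pos: [0.5009, -0.17, 0.2775]
tcp_rot: [-0.001, 0.786, 0.618, -0.0]
wrist_force: [0.1, -0.5, -1.5]
grip_width: 0.414
clock: 24.85
eef_pos: [0.5025, -0.1701, 0.354]
tcp_rot: [0.002, 0.786, 0.618, 0.001]
wrist_force: [0.5, 0.3, 0.1]
grip_width: 0.411
clock: 25.27
eef_pos: [0.501, -0.1701, 0.3506]
tcp_rot: [-0.001, 0.786, 0.618, -0.001]
wrist_force: [-0.1, -0.2, -0.1]
grip_width: 0.411
t 25.27 p [ 0.501  -0.1701  0.3506] F [-0.066  -0.1632 -0.1319] T [ 0.0024 -0.0915 -0.0412] g 0.411
yaw_y -13.61323333690779 lean -0.1475922891682373 q [ 0.6644  0.3733 -0.5535  1.5722  0.2026  1.2565 -0.1592]
```

View pics/11.png

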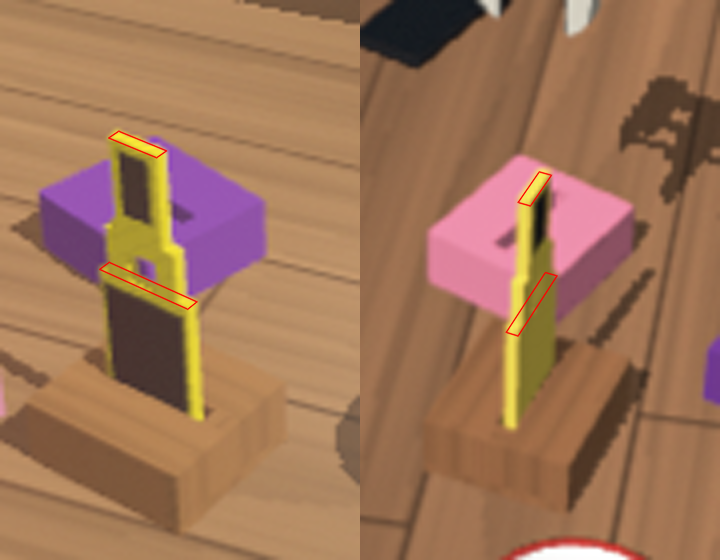

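View pics/end_side.png

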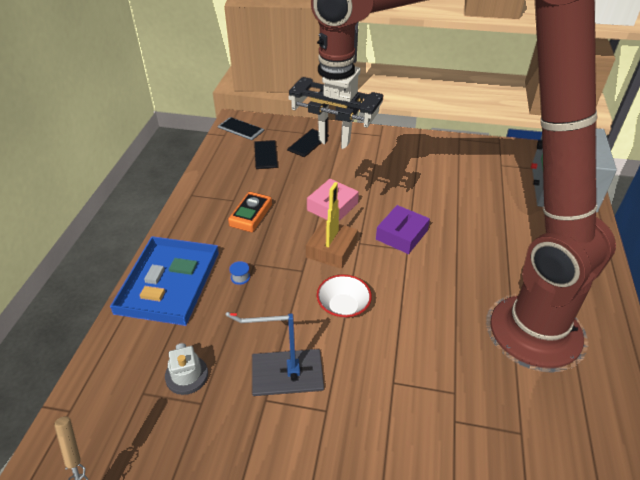

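The predicted top-edge outlines for a fully seated carrier match both views. The carrier stands upright, the arm is clear, and the bystanders are where they were.

```bash
python3 -c "
from cell import ticket
print(ticket.hand_in())"
```

```text
the job is handed in; nothing more can be done
None
```

The screen in its carrier is off the hook and standing on its own in the slot of the wooden block. I handed the job in at about 25 s on the robot's clock.

**Removal:** I gripped the tab from above and raised the carrier 6 mm. I then felt for the bend, which lay about 95 mm ahead of the upright. The camera estimate agreed to about 0.5 mm, and the contact force was about 2 N. I leaned the tab back 37° and drew the carrier off along the rising piece at 45°. The wrist force showed no clear contact on the way, only the carrier's weight and sensor noise of about 1 N.

**Placing:** The carrier went into the slot with no side force. It touched the floor at the expected height (TCP 0.190 m), with about 5 N of push. I then opened the gripper and backed straight up.

**Last checks:**
- **Seating:** the carrier's top edges match the outline of a fully seated, upright carrier in both camera views.
- **Robot:** it stands about 140 mm clear above the carrier, with wrist force near zero.
- **Bystanders:** the basin, meter, pump, spool and look-alike blocks appear unmoved in the side view, compared by eye.
- **Disagreement:** the two fixed cameras placed the slot about 2 mm apart. I used the wrist camera's slot position, which lay between the two, and the carrier went in cleanly.

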